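# Load the drying slide, send it home and set the timer

## Robot

A 6-joint arm with a two-finger parallel gripper is mounted at the origin on the work surface. World frame = base frame: x ahead of the robot, y to its left, z up, the work surface at z = 0. Lengths are in m, angles in rad, forces in N, time in s.
With the tool pointing down it reaches from about 0.425 to 0.95 m from the base axis. Payload 3.5 kg.
Tool frame: the origin (TCP) lies at the very end of the fingers, on their centre line; the grasp point (between the pads) lies ctrl.grip_point_offset behind it (ctrl.grip_point_offset is the distance from the TCP to the grasp point, in m); z points along the fingers, y is the direction in which the jaws open and shut (so a half turn about z gives the same grasp; the last joint's range is limited). The gripper opens to 85 mm and grips with 20 to 120 N. Pads are 22 mm wide; open, the fingers measure 114 mm over their backs; the gripper's body (76 mm by 85 mm) begins 54 mm behind the grasp point. The pads swing forward as they close: fully open they stand 13 mm farther back than shut.
Start: joints at [1.197, 0.286, 1.577, -0, 1.279, -0.15], TCP at [0.15, 0.658, 0.231] pointing down, gripper open.
Joint ranges: [-2.77, 2.77], [-0.9, 2.22], [0.21, 2.48], [-1.53, 4.67], [0.24, 2.81], [-2.84, 2.84]. Speed limits (rad/s): [2.79, 2.79, 3.14, 3.14, 3.14, 3.14].

## Interface

Orientations are given as a unit quaternion [x, y, z, w].
In Python, from plant import telemetry, imaging, ticket, finder, ctrl gives the robot as it stands. The module is installed in compiled form; this text tells all that it offers.
- The arm moves only by the shell command python3 -m crank 'ROWS' [FORCE]. ROWS is JSON, a list of rows, each a list of 7 numbers: the shift along the tool's x, y, z scaled (see below), then the turn, a rotation vector about the tool's x, y, z scaled (see below), then the opening, from 0 (shut) to 1 (fully open). A call has 1 to 12 rows; each row is the pose to reach, as a shift and turn from the pose commanded when the call began, along the tool's axes at that moment; what a row does not reach only later rows make up. The controller multiplies each number of a shift by 0.15 m and each number of a turn by 90 degrees. A row lasts 1/10 s, in which the tool goes at most 50 mm and 8.59 degrees, less where a joint would pass 70% of its speed; a pose out of reach is approached as far as the arm can. A call with a number of a shift or a turn outside -1 to 1 is refused whole. A call with a gripper value outside its range is refused whole. The fingers move at their own pace and stop on an object; FORCE is the grip in N (left out, the last holds). Time passes only in rows, so rows that repeat a pose let the fingers close. It gives the time, the measured TCP pose, the force and the opening at its end, in the units of the state.
- telemetry.get_state(): the state, without advancing time (a new reading comes with each control period).
- imaging.read_camera(name): name is "scene" or "top" or "wrist"; returns a dict with "pixels" (384x512x3 uint8, red, green, blue), "vfov" (degrees; the focal length in pixels is half the picture's height over the tangent of half this angle, whatever the lens; pixels are square), "cx", "cy" (the principal point, pixels), "rvec" (rotation vector, rad) and "tvec" (3), from world to camera coordinates, as OpenCV has them. Camera axes: x right, y down, z forward; pixel columns grow to the right and rows downward; lengths in m; the calibration is good to about 2 mm. A picture is of the moment at which its call begins. There is no depth.
- ticket.sign_off(): hands the job in, once; it reports no verdict.
Trained networks look in a picture, given as the dict that the camera call returned (one of the last four; its "shot" number tells which), for a name from the list of things; names that differ only in an ending like _2 or _b are one class to them, and where a whole thing is asked for, a point or a joint stands for the part that bears it (a point fixed in the world has none). Each returns a list of dicts, best first, with "confidence" (0 to 1); they miss things now and then, are a little off and sometimes report something else, mostly with a low value. They report only what shows in the picture. A call takes as long as a camera call. They do not tell look-alikes from the thing itself.
- finder.masks_of(label, picture): "pixels" (384x512 bool, what is visible of it) and "extent" ([left, top, right, bottom] in pixels, round what is visible of it).
- finder.pinpoint(label, picture): "location" ([row, column] in pixels: a listed point, or the origin of a listed thing).
The state is a dict: "time": time; "qpos": joint angles; "dq": joint speeds; "joint_efforts": joint torques, N m; "eef_pos": TCP position; "tcp_rot": TCP orientation; "contact_force": force on the tool from outside, world axes, zero at the start; "wrist_torque": the same for the moment, N m; "opening": opening from 0.0 (shut) to 1.0 (fully open).
Only numpy, scipy, OpenCV 4.12 (cv2) and the standard library are available. Lean on these libraries where they do the work, as an engineer would, in place of code of your own. Each camera call takes 0.05 s, during which the arm holds its last target.

## Task

Pull the drying station's carriage fully out to the yellow loading stop and there build one neat stack in the middle of its plate: the white plaster bat at the bottom, every brown clay disc there is on it, and the blue cover on top, all flat and centred. Then slide the loaded carriage fully home to the red stop, the stack still neat, and only after that turn the inner timer knob so that its white pointer is at the red mark. The outer power ring must keep its setting, and the other things on the bench stay where they are.

Things in the scene. Friction and masses are not known exactly. Their poses are not given: they have to be found in the camera images.
- dryer: Drying station, fixed to the table: a straight grey slide track (80 x 450 mm) along its own y axis, a yellow stop at the -y end (loading end), a red stop at the +y end (drying end), and one green heater bank with orange rods (25 x 170 x 65 mm tall, its inner face 100 mm on the own +x side of the track's centre line) along the drying end (own y 25 to 195 mm). Origin on the table under the track's middle; own x is across the track.
- carriage (a joint): Position of the carriage on the track in m, growing along the dryer's own +y: 0 = fully out against the yellow loading stop, 0.22 = fully home against the red stop, beside the heater bank. It stays where it is left; about 2.5 N moves it.
- plate_centre (a point): Centre of the top face of the carriage's round steel plate (130 mm across, 5 mm thick, with a black 72 mm centring circle); its height is 31 mm above the table. It moves with the carriage; own axes as the dryer's.
- carriage_handle (a point): Centre of the top end of the carriage's upright round black handle, 24 mm in diameter, reaching from 26 to 110 mm above the table; it stands 100 mm from the plate's centre on the loading side (dryer's -y).
- control_box: White control box fixed to the table, 140 x 140 x 50 mm tall, with two concentric knobs on top. Origin is the centre of its underside; at its yaw 0 the front faces -x (towards the robot).
- timer_knob (a joint): Angle in rad of the inner knob (the drying timer), growing clockwise seen from above; range 0 to 2.6; 0 = white pointer towards the box's own -x; 1.3 = pointer at the red mark. The knob is a black bar 44 mm long and 14 mm wide on a 44 mm disc; the bar stands from 77 to 109 mm above the table. It turns with about 0.04 N m and stays where it is left.
- timer_grip (a point): Centre of the top face of the inner knob's bar, on the turning axis, 109 mm above the table. Its own x is along the bar (the pointer is the -x end); it turns with the knob.
- timer_pointer (a point): Tip of the white pointer stripe on the inner knob's top face, 21 mm from the axis; turns with the knob.
- timer_mark (a point): Middle of the red mark on the control box top, 57 mm from the knobs' axis.
- ring_mark (a point): Yellow mark on the outer knob (the power ring), 36 mm from the axis. The ring is a grey knurled disc 84 mm across, from 51 to 69 mm above the table, under and around the inner knob; it can turn about the same axis and must stay as it is set.
- bat: White plaster bat: flat disc 64 mm in diameter, 14 mm thick, about 80 g. Both faces are alike, either may be up. Its origin is the middle of the disc (7 mm above its underside), its z axis square to the faces.
- tile1: Brown clay test disc: 64 mm in diameter, 14 mm thick, about 90 g; two or three of these are present. Both faces are alike, either may be up. Its origin is the middle of the disc (7 mm above its underside), its z axis square to the faces.
- tile2: Brown clay test disc: 64 mm in diameter, 14 mm thick, about 90 g; two or three of these are present. Both faces are alike, either may be up. Its origin is the middle of the disc (7 mm above its underside), its z axis square to the faces.
- tile3: Brown clay test disc: 64 mm in diameter, 14 mm thick, about 90 g; two or three of these are present. Both faces are alike, either may be up. Its origin is the middle of the disc (7 mm above its underside), its z axis square to the faces.
- cover: Blue cover weight: flat disc 64 mm in diameter, 14 mm thick, about 130 g. Both faces are alike, either may be up. Its origin is the middle of the disc (7 mm above its underside), its z axis square to the faces.
- glaze_tub: Bystander, loose: red lidded glaze tub, 110 mm wide, 90 mm tall.
- glaze_brush: Bystander, loose: brush lying on the table, 150 mm long.
- slip_jar: Bystander, loose: amber jar, 72 mm wide, 100 mm tall.
- bisque_cup: Bystander, loose: terracotta cup, 76 mm wide, 85 mm tall.
- bisque_bowl: Bystander, loose: clay-coloured bowl, 120 mm wide, 50 mm tall.
- clay_rib: Bystander, loose: spatula lying on the table, 180 mm long.
Not all that is in view belongs to the job. What is meant by the control_box is not green or purple, and is the larger of those in its own colour.

How it is judged:
On the way, in this order (a step that is already met when the one before it is completed fails the run):
1. the carriage is fully out at the yellow loading stop (within 8 mm) (value of joint carriage below 0.008 m), for 0.2 s.
2. with the carriage out, bat, all clay discs and cover are stacked in that order on the plate, each flat and within 10 mm of its centre, let go (value of joint carriage below 0.008 m and horizontal distance between each of bat, tile1, tile2, tile3, cover and plate_centre below 0.01 m and angle between the z axis of each of bat, tile1, tile2, tile3, cover and the z axis of plate_centre, either way round below 0.1 rad and linear speed of each of bat, tile1, tile2, tile3, cover below 0.03 m/s and height (world z) of bat below 0.043 m and height (world z) of cover between 0.06 and 0.1 m and height (world z) of tile1 between 0.046 and 0.086 m and ((height (world z) of tile1 below 0.059 m and height (world z) of cover above 0.059 m) or (height (world z) of tile1 below 0.073 m and height (world z) of cover above 0.073 m) or (height (world z) of tile1 below 0.087 m and height (world z) of cover above 0.087 m)) and height (world z) of tile2 between 0.046 and 0.086 m and ((height (world z) of tile2 below 0.059 m and height (world z) of cover above 0.059 m) or (height (world z) of tile2 below 0.073 m and height (world z) of cover above 0.073 m) or (height (world z) of tile2 below 0.087 m and height (world z) of cover above 0.087 m)) and height (world z) of tile3 between 0.046 and 0.086 m and ((height (world z) of tile3 below 0.059 m and height (world z) of cover above 0.059 m) or (height (world z) of tile3 below 0.073 m and height (world z) of cover above 0.073 m) or (height (world z) of tile3 below 0.087 m and height (world z) of cover above 0.087 m)) and contact force between the fingers and bat below 0.5 N and contact force between the fingers and tile1 below 0.5 N and contact force between the fingers and tile2 below 0.5 N and contact force between the fingers and tile3 below 0.5 N and contact force between the fingers and cover below 0.5 N), for 0.2 s.
3. the carriage is fully home at the red stop (within 8 mm) with the stack still on its plate (value of joint carriage above 0.212 m and horizontal distance between bat and plate_centre below 0.02 m), for 0.2 s.
4. the inner knob's pointer is at the red mark (within 0.12 rad) (value of joint carriage above 0.212 m and value of joint timer_knob between 1.18 and 1.42 rad), for 0.2 s.
At the end, for the whole second after the job is handed in: The carriage is within 8 mm of its home stop (joint above 0.212); the bat lies on the plate, all clay discs present on it, the cover on top, each within 10 mm of the plate's centre, tilted less than 0.1 rad and at rest; the inner knob reads 1.3 within 0.12 rad (all of step 4 and horizontal distance between each of bat, tile1, tile2, tile3, cover and plate_centre below 0.01 m and angle between the z axis of each of bat, tile1, tile2, tile3, cover and the z axis of plate_centre, either way round below 0.1 rad and linear speed of each of bat, tile1, tile2, tile3, cover below 0.03 m/s and height (world z) of bat below 0.043 m and height (world z) of cover between 0.06 and 0.1 m and height (world z) of tile1 between 0.046 and 0.086 m and ((height (world z) of tile1 below 0.059 m and height (world z) of cover above 0.059 m) or (height (world z) of tile1 below 0.073 m and height (world z) of cover above 0.073 m) or (height (world z) of tile1 below 0.087 m and height (world z) of cover above 0.087 m)) and height (world z) of tile2 between 0.046 and 0.086 m and ((height (world z) of tile2 below 0.059 m and height (world z) of cover above 0.059 m) or (height (world z) of tile2 below 0.073 m and height (world z) of cover above 0.073 m) or (height (world z) of tile2 below 0.087 m and height (world z) of cover above 0.087 m)) and height (world z) of tile3 between 0.046 and 0.086 m and ((height (world z) of tile3 below 0.059 m and height (world z) of cover above 0.059 m) or (height (world z) of tile3 below 0.073 m and height (world z) of cover above 0.073 m) or (height (world z) of tile3 below 0.087 m and height (world z) of cover above 0.087 m)) and contact force between the fingers and bat below 0.5 N and contact force between the fingers and tile1 below 0.5 N and contact force between the fingers and tile2 below 0.5 N and contact force between the fingers and tile3 below 0.5 N and contact force between the fingers and cover below 0.5 N); the robot touches nothing.
It fails at once if the outer power ring is turned (its mark moves more than 6 mm) (distance of ring_mark from where it was at the start of the episode above 0.006 m).
It fails at once if a bystander is moved more than 40 mm (distance of any of glaze_tub, glaze_brush, slip_jar, bisque_cup, bisque_bowl, clay_rib from where it was at the start of the episode above 0.04 m).
Of tile1, tile2, tile3 only 2 to 3 are there at a start; the rules pass over those that are not, and their reading is None.
At some moment in a run one of tile1, tile2, tile3, cover may be knocked a few centimetres aside while the robot is not near it.
Once in a run the grip may slacken for a moment while it holds something.
It also fails if it takes over 210 s, if anything falls off the work surface, if the arm or the gripper's body presses on something with over 40 N, if the wrist force passes 120 N, or if a joint passes its speed limit or range.

## Working session

There is one attempt and no reset: what is moved stays moved. The work goes in short steps, Python scripts to look and compute and a shell command to move; the robot and the scene stay as the last step left them, time stands still between calls to the robot, and variables do not carry over. Pictures are saved under pics/ and viewed, and the job is handed in when it is done.

```bash
ls; mkdir -p pics; cat > h.py <<'E'
import numpy as np, cv2
from plant import telemetry, imaging, ticket, finder, ctrl
from scipy.spatial.transform import Rotation as R
def cam(n,save=None):
    p=imaging.read_camera(n)
    if save: cv2.imwrite(f'pics/{save}.png',p['pixels'][:,:,::-1])
    return p
def K(p):
    f=p['pixels'].shape[0]/2/np.tan(np.radians(p['vfov'])/2); return f
def ray(p,rc):
    f=K(p); Rm=cv2.Rodrigues(np.array(p['rvec'],float))[0]; t=np.array(p['tvec'],float).ravel()
    d=Rm.T@np.array([(rc[1]-p['cx'])/f,(rc[0]-p['cy'])/f,1]); return -Rm.T@t,d/np.linalg.norm(d)
def atz(p,rc,z):
    o,d=ray(p,rc); return o+d*(z-o[2])/d[2]
def proj(p,X):
    f=K(p); Rm=cv2.Rodrigues(np.array(p['rvec'],float))[0]; c=Rm@np.array(X,float)+np.array(p['tvec'],float).ravel()
    return np.array([p['cy']+f*c[1]/c[2],p['cx']+f*c[0]/c[2]])
def tri(obs):
    A=np.zeros((3,3));b=np.zeros(3)
    for p,rc in obs:
        o,d=ray(p,rc);M=np.eye(3)-np.outer(d,d);A+=M;b+=M@o
    X=np.linalg.solve(A,b); return X,[np.round(proj(p,X)-rc,1).tolist() for p,rc in obs]
def big(img,box,name,s=4):
    l,t,r,b=box; cv2.imwrite(f'pics/{name}.png',cv2.resize(img[t:b,l:r,::-1],None,fx=s,fy=s,interpolation=cv2.INTER_CUBIC))
def st():
    s=telemetry.get_state(); Rm=R.from_quat(s['tcp_rot']).as_matrix()
    print('t',round(s['time'],2),'pos',np.round(s['eef_pos'],4),'x',np.round(Rm[:,0],3),'y',np.round(Rm[:,1],3),'z',np.round(Rm[:,2],3),'q',np.round(s['qpos'],2),'F',np.round(s['contact_force'],1),'op',np.round(s['opening'],3)); return s,Rm
def go(target,yaxis=None):
    """rows needed to put TCP at target, pointing down, tool y along yaxis angle (rad, world)"""
    s,Rm=st(); sh=Rm.T@(np.array(target)-s['eef_pos'])/0.15
    best=np.zeros(3)
    cands=[]
    for k in ([0,np.pi] if yaxis is not None else [0]):
        if yaxis is None: 
            y=Rm[:,1].copy(); y[2]=0; y/=np.linalg.norm(y)
        else: y=np.array([np.cos(yaxis+k),np.sin(yaxis+k),0])
        z=np.array([0,0,-1.]); x=np.cross(y,z); T=np.column_stack([x,y,z])
        rv=R.from_matrix(Rm.T@T).as_rotvec(); cands.append((np.linalg.norm(rv),rv))
    for n,rv in sorted(cands,key=lambda c:c[0]):
        print('shift',np.round(sh,4),'turn',np.round(rv/(np.pi/2),4),'rows>=',max(np.linalg.norm(sh)*.15/.05,np.degrees(n)/8.59).round(1), 'q6 after ~',np.round(s['qpos'][5]+rv[2],2))
E
python3 - <<'E'
from h import *
print(ctrl.grip_point_offset, [a for a in dir(ctrl) if a[0]!='_'])
st()
for n in ['scene','top','wrist']:
    p=cam(n,n+'0'); print(n,p['vfov'],p['cx'],p['cy'],p['shot'],np.round(ray(p,(192,256)),3))
E
```

```text
pics
0.0187 ['Unreachable', 'grip_point_offset']
t 0.0 pos [0.1495 0.6575 0.2299] x [-0.975  0.222  0.   ] y [ 0.222  0.975 -0.002] z [-0.001 -0.002 -1.   ] q [ 1.2   0.29  1.58 -0.    1.28 -0.15] F [-0.3 -0.5 -1. ] op 0.999
scene 46.58942592483959 251.29216519552395 191.82290182000435 1 [[ 1.331  0.006  1.344]
 [-0.543  0.051 -0.838]]
top 54.60454615961384 257.26679134689186 192.69652841982239 2 [[ 0.3    0.068  1.62 ]
 [ 0.149  0.018 -0.989]]
wrist 59.26874701655546 254.5362520046306 194.43772644745334 3 [[ 0.084  0.673  0.372]
 [ 0.255 -0.056 -0.965]]
```

View pics/top0.png

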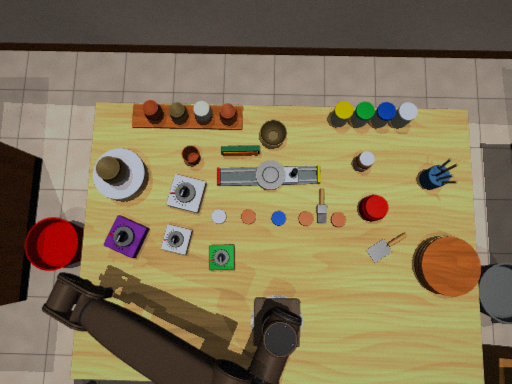

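View pics/scene0.png

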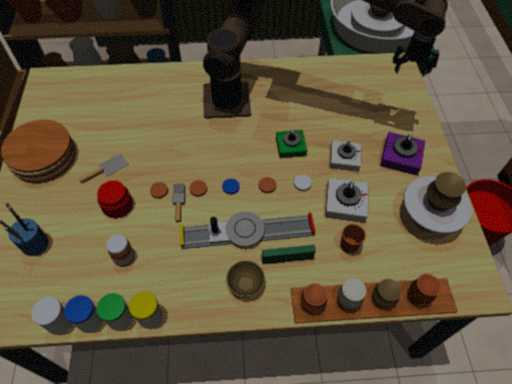

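```bash
python3 - <<'E'
from h import *
P={n:cam(n) for n in ['top','scene']}
for l in ['dryer','plate_centre','carriage_handle','control_box','timer_grip','timer_pointer','timer_mark','ring_mark','bat','tile1','cover','glaze_tub','slip_jar','bisque_cup','bisque_bowl','glaze_brush','clay_rib']:
    for n,p in P.items():
        print(l,n,[(round(d['confidence'],2),np.round(d['location'],1).tolist(), np.round(atz(p,d['location'],0.03),3)[:2].tolist()) for d in finder.pinpoint(l,p)[:6]])
E
```

```text
dryer top [(0.72, [175.7, 268.7], [0.613, 0.043])]
dryer scene []
plate_centre top [(0.88, [172.8, 269.1], [0.626, 0.042]), (0.35, [209.2, 369.4], [0.478, -0.391])]
plate_centre scene [(0.97, [230.0, 247.2], [0.629, 0.046])]
carriage_handle top [(0.73, [169.5, 296.1], [0.644, -0.076]), (0.63, [246.7, 386.4], [0.321, -0.459])]
carriage_handle scene [(0.55, [220.8, 215.0], [0.587, -0.06]), (0.5, [184.7, 353.0], [0.472, 0.433])]
control_box top [(0.97, [239.6, 177.3], [0.328, 0.426]), (0.83, [193.6, 188.0], [0.526, 0.391]), (0.83, [235.7, 129.7], [0.339, 0.63]), (0.71, [257.8, 225.5], [0.257, 0.218]), (0.55, [220.6, 303.2], [0.422, -0.108])]
control_box scene [(0.96, [158.5, 345.2], [0.354, 0.426]), (0.76, [204.5, 345.1], [0.552, 0.39]), (0.74, [146.4, 287.9], [0.284, 0.221]), (0.63, [219.3, 213.2], [0.581, -0.066]), (0.55, [156.9, 399.6], [0.36, 0.63])]
timer_grip top [(0.72, [161.8, 362.4], [0.685, -0.364]), (0.63, [254.7, 221.3], [0.269, 0.236]), (0.56, [241.6, 172.4], [0.319, 0.446]), (0.53, [187.1, 180.8], [0.554, 0.424]), (0.47, [237.9, 118.0], [0.328, 0.68])]
timer_grip scene [(0
[... 2226 characters left out ...]
0.403])]
slip_jar top [(0.56, [161.9, 360.7], [0.684, -0.357])]
slip_jar scene [(0.68, [258.4, 122.9], [0.706, -0.357])]
bisque_cup top [(0.87, [162.0, 195.4], [0.667, 0.366])]
bisque_cup scene [(0.59, [244.9, 348.2], [0.706, 0.372])]
bisque_bowl top [(0.64, [135.0, 268.3], [0.797, 0.049])]
bisque_bowl scene [(0.74, [282.3, 249.3], [0.813, 0.041])]
glaze_brush top [(0.57, [207.7, 320.5], [0.479, -0.182]), (0.47, [217.3, 336.1], [0.439, -0.248])]
glaze_brush scene [(0.68, [202.5, 175.7], [0.506, -0.194])]
clay_rib top [(0.81, [244.3, 386.7], [0.331, -0.461]), (0.58, [218.4, 281.1], [0.429, -0.014]), (0.15, [136.6, 270.4], [0.79, 0.04])]
clay_rib scene [(0.97, [168.9, 105.6], [0.345, -0.451])]
```

View pics/wrist0.png

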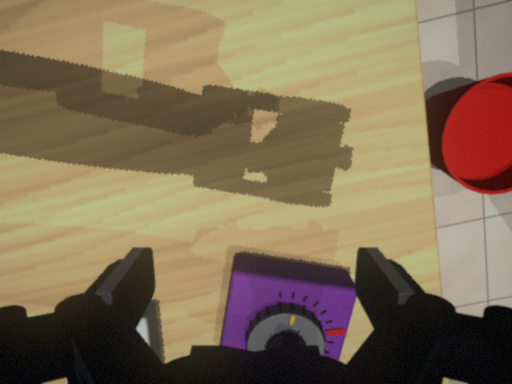

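```bash
python3 - <<'E'
from h import *
p=cam('top');s=cam('scene')
big(p['pixels'],(80,90,360,280),'top_big',2.8);big(s['pixels'],(130,120,430,280),'scene_big',2.6)
for l in ['plate_centre','carriage_handle','timer_grip','timer_mark','bat','cover']:
    a=finder.pinpoint(l,p);b=finder.pinpoint(l,s)
    for x in a[:5]:
        for y in b[:5]:
            X,r=tri([(p,x['location']),(s,y['location'])])
            if np.abs(r).max()<4: print(l,np.round(X,3),r)
E
```

```text
plate_centre [0.621 0.044 0.032] [[-0.2, -1.7], [-0.0, -2.2]]
carriage_handle [ 0.626 -0.069  0.108] [[0.0, 0.1], [0.0, 0.1]]
timer_grip [0.342 0.649 0.119] [[-0.3, -1.6], [0.3, -1.9]]
timer_grip [0.529 0.409 0.109] [[-0.1, -0.6], [0.1, -0.8]]
timer_grip [ 0.324  0.508 -0.206] [[-0.2, -1.5], [0.1, -1.7]]
timer_mark [0.334 0.703 0.065] [[-0.2, -0.9], [0.1, -1.0]]
timer_mark [0.502 0.397 0.275] [[0.3, 2.0], [-0.3, 2.5]]
timer_mark [0.535 0.456 0.067] [[0.0, 0.2], [-0.0, 0.2]]
timer_mark [0.266 0.269 0.068] [[0.1, 0.8], [-0.1, 0.9]]
timer_mark [0.333 0.475 0.057] [[0.2, 1.6], [-0.2, 1.8]]
timer_mark [ 0.341  0.563 -0.244] [[-0.1, -0.4], [0.0, -0.4]]
bat [ 0.426  0.26  -0.006] [[-0.1, -0.5], [0.0, -0.6]]
cover [ 0.426  0.004 -0.015] [[-0.0, -0.1], [-0.0, -0.1]]
```

View pics/top_big.png

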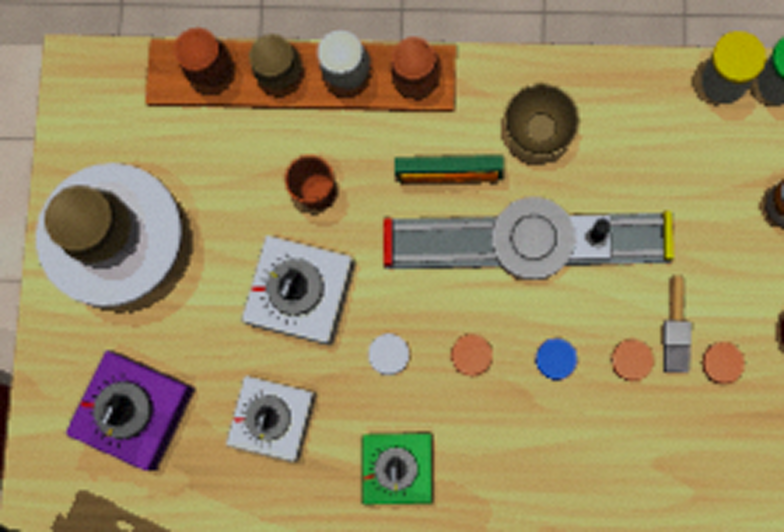

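View pics/scene_big.png

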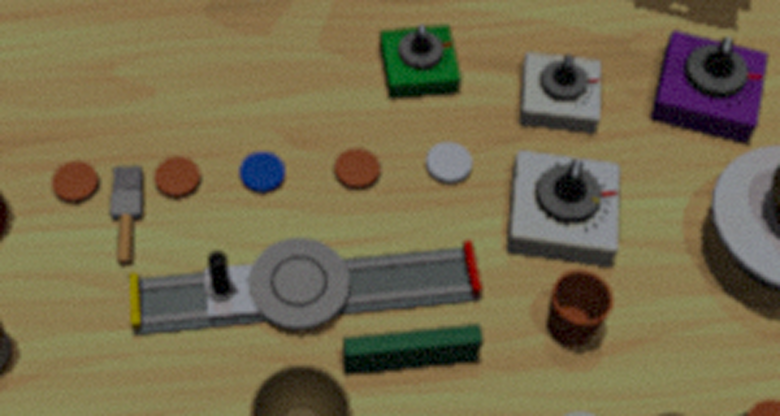

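```bash
python3 - <<'E'
from h import *
go([0.60,-0.03,0.30],0.0)
E
```

```text
t 2.65 pos [0.1498 0.6582 0.2314] x [-0.975  0.222 -0.   ] y [0.222 0.975 0.   ] z [ 0.  0. -1.] q [ 1.2   0.29  1.58 -0.    1.28 -0.15] F [-0.5  0.   0.3] op 1.001
shift [-3.9449 -3.8072 -0.4578] turn [ 0.     -0.      0.8575] rows>= 16.5 q6 after ~ 1.2
shift [-3.9449 -3.8072 -0.4578] turn [ 0.      0.     -1.1425] rows>= 16.5 q6 after ~ -1.94
```

```bash
python3 -m crank '[[-0.98,-0.95,-0.2,0,0,0,1],[-0.98,-0.95,-0.2,0,0,0,1],[-0.98,-0.95,-0.2,0,0,0,1],[-0.98,-0.95,-0.2,0,0,0,1],[-0.98,-0.95,-0.2,0,0,0,1]]' 30; python3 -m crank '[[-0.98,-0.95,-0.1,0,0,0,1],[-0.98,-0.95,-0.1,0,0,0,1],[-0.98,-0.95,-0.1,0,0,0,1],[-0.98,-0.95,-0.1,0,0,0,1],[-0.98,-0.95,-0.1,0,0,0,1]]'
python3 -c "
from h import *
cam('wrist','w1');go([0.60,-0.03,0.30],0.0)"
```

```text
time: 3.15
eef_pos: [0.264, 0.4837, 0.2627]
tcp_rot: [0.114, 0.994, 0.0, 0.001]
contact_force: [0.5, -0.4, 0.5]
opening: 1.002
time: 3.65
eef_pos: [0.3757, 0.312, 0.2771]
tcp_rot: [0.114, 0.993, -0.0, 0.001]
contact_force: [-0.5, 0.3, 0.3]
opening: 1.0
t 3.7 pos [0.3749 0.3131 0.2769] x [-0.974  0.226 -0.001] y [0.226 0.974 0.001] z [ 0.001  0.    -1.   ] q [ 0.49 -0.17  1.97 -0.    1.34 -0.85] F [ 0.8  0.8 -0.2] op 1.0
shift [-1.9798 -1.8883 -0.1531] turn [8.000e-04 3.000e-04 8.546e-01] rows>= 9.0 q6 after ~ 0.49
shift [-1.9798 -1.8883 -0.1531] turn [-4.0000e-04  9.0000e-04 -1.1454e+00] rows>= 12.0 q6 after ~ -2.65
```

View pics/w1.png

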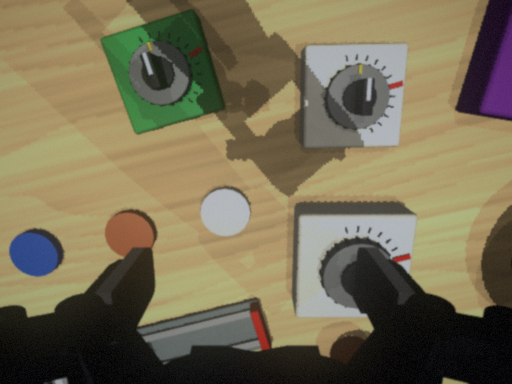

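```bash
python3 -m crank '[[-0.99,-0.945,-0.08,0,0,0,1],[-0.99,-0.945,-0.08,0,0,0,1],[-0.99,-0.945,-0.08,0,0,0,1],[-0.99,-0.945,-0.08,0,0,0,1],[-0.99,-0.945,-0.08,0,0,0,1]]'; python3 -m crank '[[-0.99,-0.945,-0.08,0,0,0.855,1],[-0.99,-0.945,-0.08,0,0,0.855,1],[-0.99,-0.945,-0.08,0,0,0.855,1],[-0.99,-0.945,-0.08,0,0,0.855,1],[-0.99,-0.945,-0.08,0,0,0.855,1],[-0.99,-0.945,-0.08,0,0,0.855,1],[-0.99,-0.945,-0.08,0,0,0.855,1],[-0.99,-0.945,-0.08,0,0,0.855,1],[-0.99,-0.945,-0.08,0,0,0.855,1]]'
python3 -c "
from h import *
p=cam('wrist','w2');st()
for l in ['plate_centre','carriage_handle','dryer','tile1','bat','cover']: print(l,[(round(d['confidence'],2),np.round(d['location']),np.round(atz(p,d['location'],{'plate_centre':.031,'carriage_handle':.11,'dryer':0}.get(l,.007)),4)) for d in finder.pinpoint(l,p)[:3]])"
```

```text
time: 4.2
eef_pos: [0.4887, 0.1416, 0.2885]
tcp_rot: [0.114, 0.994, -0.0, 0.001]
contact_force: [0.6, 0.4, -0.3]
opening: 1.001
time: 5.1
eef_pos: [0.6, -0.0246, 0.2997]
tcp_rot: [0.707, 0.707, 0.0, -0.001]
contact_force: [-0.3, -0.5, 0.7]
opening: 1.0
t 5.15 pos [ 0.6    -0.0246  0.2998] x [0.003 1.    0.001] y [ 1.    -0.003 -0.001] z [-0.001  0.001 -1.   ] q [-0.21  0.08  1.69  0.    1.37 -0.21] F [0.5 0.  0.4] op 0.998
plate_centre [(0.89, array([105., 273.]), array([0.6218, 0.0392, 0.031 ])), (0.23, array([ 92., 271.]), array([0.6193, 0.0538, 0.031 ]))]
carriage_handle [(0.82, array([205., 281.]), array([ 0.6275, -0.0596,  0.11  ])), (0.7, array([268., 180.]), array([ 0.5199, -0.1312,  0.11  ]))]
dryer [(0.96, array([ 91., 270.]), array([0.6192, 0.0549, 0.    ]))]
tile1 [(0.82, array([ 23., 115.]), array([0.4374, 0.1317, 0.007 ])), (0.64, array([221., 130.]), array([ 0.4305, -0.1149,  0.007 ])), (0.6, array([312., 142.]), array([ 0.4332, -0.2569,  0.007 ]))]
bat [(0.24, array([316., 143.]), array([ 0.4353, -0.2652,  0.007 ]))]
cover [(0.88, array([137., 124.]), array([ 0.4331, -0.0012,  0.007 ]))]
```

View pics/w2.png

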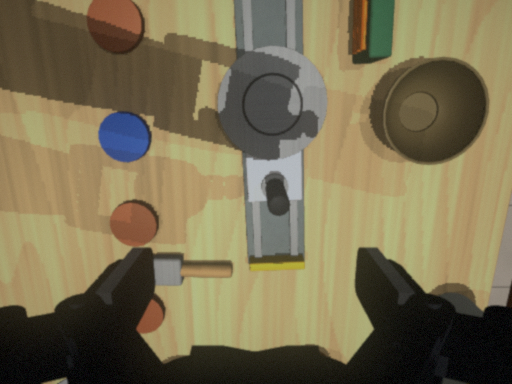

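```bash
python3 -c "
from h import *
go([0.627,-0.06,0.07],0.055)"
```

```text
t 5.45 pos [ 0.5999 -0.0265  0.3002] x [-0.006  1.     0.   ] y [ 1.     0.006 -0.   ] z [-0.  0. -1.] q [-0.21  0.08  1.69  0.    1.37 -0.22] F [-0.1 -0.1  0.1] op 1.003
shift [-0.2248  0.1797  1.5346] turn [-0.0001 -0.0002 -0.0309] rows>= 4.7 q6 after ~ -0.27
shift [-0.2248  0.1797  1.5346] turn [-3.0000e-04  2.0000e-04  1.9691e+00] rows>= 20.6 q6 after ~ 2.87
```

```bash
python3 -m crank '[[-0.225,0.18,0.8,0,0,-0.031,1],[-0.225,0.18,0.8,0,0,-0.031,1],[-0.225,0.18,0.8,0,0,-0.031,1],[-0.225,0.18,0.8,0,0,-0.031,1]]'; python3 -m crank '[[0,0,0.73,0,0,0,1],[0,0,0.73,0,0,0,1],[0,0,0.73,0,0,0,1],[0,0,0.73,0,0,0,1]]'; python3 -m crank '[[0,0,0,0,0,0,0.1],[0,0,0,0,0,0,0.1],[0,0,0,0,0,0,0.1],[0,0,0,0,0,0,0.1],[0,0,0,0,0,0,0.1],[0,0,0,0,0,0,0.1]]' 40
python3 -c "
from h import *
cam('wrist','w3');st()"
```

```text
time: 5.85
eef_pos: [0.6242, -0.0609, 0.1744]
tcp_rot: [0.688, 0.725, -0.003, -0.005]
contact_force: [-0.5, -0.4, -0.2]
opening: 0.998
time: 6.25
eef_pos: [0.6264, -0.0605, 0.0705]
tcp_rot: [0.688, 0.726, -0.001, -0.001]
contact_force: [0.5, 0.3, 0.6]
opening: 1.003
time: 6.85
eef_pos: [0.6248, -0.0613, 0.0727]
tcp_rot: [0.688, 0.726, -0.003, -0.003]
contact_force: [-10.2, -0.9, 10.7]
opening: 0.268
t 6.9 pos [ 0.6248 -0.0613  0.0727] x [-0.054  0.999  0.   ] y [ 0.999  0.054 -0.007] z [-0.007 -0.    -1.   ] q [-0.26  0.36  1.8  -0.    0.99 -0.31] F [-10.8  -0.1  10.9] op 0.272
```

View pics/w3.png

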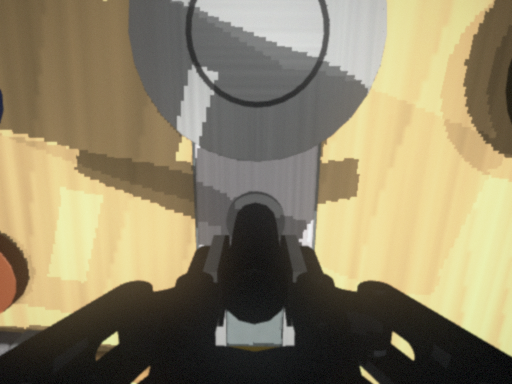

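```bash
python3 -m crank '[[-0.1,0,0,0,0,0,0.1],[-0.2,0,0,0,0,0,0.1],[-0.3,0,0,0,0,0,0.1],[-0.4,0,0,0,0,0,0.1],[-0.5,0,0,0,0,0,0.1],[-0.56,0,0,0,0,0,0.1],[-0.58,0,0,0,0,0,0.1],[-0.58,0,0,0,0,0,0.1]]' 40
python3 -c "
from h import *
cam('wrist','w4');st()
p=cam('top');big(p['pixels'],(200,140,340,240),'t4',5)"
```

```text
time: 7.7
eef_pos: [0.6287, -0.1488, 0.0727]
tcp_rot: [0.688, 0.726, -0.003, -0.003]
contact_force: [-13.1, -1.5, 10.2]
opening: 0.271
t 7.75 pos [ 0.6287 -0.1488  0.0727] x [-0.053  0.999 -0.   ] y [ 0.999  0.053 -0.009] z [-0.009 -0.001 -1.   ] q [-0.39  0.39  1.75 -0.    1.01 -0.44] F [-13.   -1.4  11.3] op 0.27
```

View pics/t4.png

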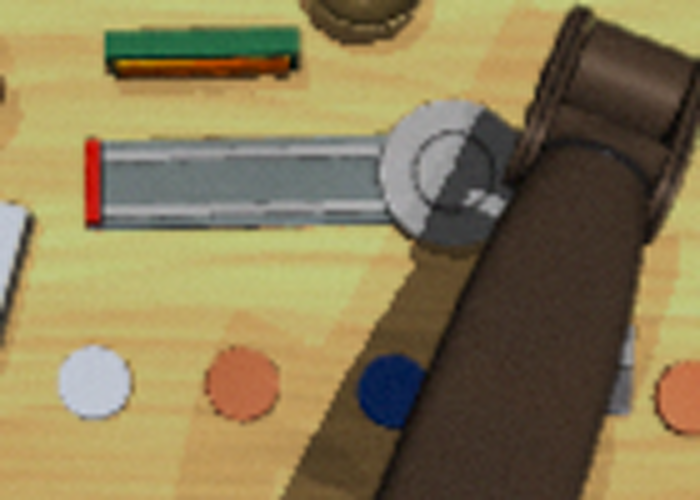

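Moved 87 mm with no stop yet (force along the track still about 1 N). Pull on in small increments.

```bash
python3 -m crank '[[-0.03,0,0,0,0,0,0.1],[-0.05,0,0,0,0,0,0.1],[-0.07,0,0,0,0,0,0.1],[-0.07,0,0,0,0,0,0.1]]' 40;  python3 -m crank '[[-0.03,0,0,0,0,0,0.1],[-0.05,0,0,0,0,0,0.1],[-0.05,0,0,0,0,0,0.1],[-0.05,0,0,0,0,0,0.1]]' 40
```

```text
time: 8.2
eef_pos: [0.6288, -0.1531, 0.0727]
tcp_rot: [0.689, 0.725, 0.0, -0.008]
contact_force: [-13.5, 14.5, 15.9]
opening: 0.272
time: 8.6
eef_pos: [0.6288, -0.1536, 0.0724]
tcp_rot: [0.689, 0.724, 0.004, -0.013]
contact_force: [-13.8, 31.6, 19.9]
opening: 0.272
```

```bash
python3 -m crank '[[0.09,0,0,0,0,0,0.1],[0.09,0,0,0,0,0,0.1],[0.09,0,0,0,0,0,0.6],[0.09,0,0,0,0,0,1],[0.09,0,0,0,0,0,1],[0.09,0,0,0,0,0,1],[0.09,0,0,0,0,0,1]]' 40;  python3 -m crank '[[0,0,-0.5,0,0,0,1],[0,0,-1,0,0,0,1],[0,0,-1,0,0,0,1],[0,0,-1,0,0,0,1],[0,0,-1,0,0,0,1]]' 40
python3 -c "
from h import *
go([0.5,0.12,0.26],0.0)"
```

```text
time: 9.3
eef_pos: [0.6319, -0.1526, 0.0707]
tcp_rot: [0.688, 0.725, 0.0, 0.0]
contact_force: [-0.4, -0.4, -0.2]
opening: 0.999
time: 9.8
eef_pos: [0.6328, -0.1528, 0.2232]
tcp_rot: [0.688, 0.725, 0.001, 0.002]
contact_force: [0.1, -0.5, 0.1]
opening: 1.001
t 9.8 pos [ 0.6328 -0.1528  0.2232] x [-0.053  0.999 -0.002] y [0.999 0.053 0.004] z [ 0.004 -0.002 -1.   ] q [-0.39  0.24  1.65  0.    1.25 -0.45] F [ 0.1 -0.5  0.1] op 1.001
shift [ 1.8623 -0.7875 -0.2521] turn [0.0026 0.0012 0.0335] rows>= 6.1 q6 after ~ -0.39
shift [ 1.8623 -0.7875 -0.2521] turn [-1.8000e-03  4.0000e-03 -1.9665e+00] rows>= 20.6 q6 after ~ -3.53
```

```bash
python3 -m crank '[[1,-0.35,0,0,0,0.0335,1],[1,-0.35,0,0,0,0.0335,1],[1,-0.35,0,0,0,0.0335,1],[1,-0.35,0,0,0,0.0335,1]]' 30;  python3 -m crank '[[1,-0.35,0,0,0,0,1],[1,-0.35,0,0,0,0,1],[1,-0.35,0,0,0,0,1],[1,-0.35,0,0,0,0,1]]';  python3 -m crank '[[1,-0.35,0,0,0,0,1],[1,-0.35,0,0,0,0,1],[1,-0.35,0,0,0,0,1],[1,-0.35,0,0,0,0,1],[1,-0.35,0,0,0,0,1]]'
cat >> h.py <<'E'
def disc(p,label,near=None,z=0.014):
    """centre of a disc from mask ellipse: top-face z"""
    out=[]
    for d in finder.masks_of(label,p):
        if d['confidence']<0.2: continue
        m=d['pixels'].astype(np.uint8)
        c=cv2.findContours(m,cv2.RETR_EXTERNAL,cv2.CHAIN_APPROX_NONE)[0]
        if not c: continue
        c=max(c,key=cv2.contourArea)
        if len(c)<15: continue
        h=cv2.convexHull(c)[:,0,:].astype(float)
        W=np.array([atz(p,(v,u),z)[:2] for u,v in h])
        (x,y),r=cv2.minEnclosingCircle(W.astype(np.float32))
        mm=cv2.moments(m,True); rc=(mm['m01']/mm['m00'],mm['m10']/mm['m00'])
        out.append((round(d['confidence'],2),d['extent'],np.round((x,y,r),4).tolist(),np.round(atz(p,rc,z/2+.003)[:2],4).tolist()))
    return out
E
python3 -c "
from h import *
p=cam('wrist','w5');st()
for l in ['bat','tile1']: print(l,*disc(p,l),sep='\n')"
```

```text
time: 10.2
eef_pos: [0.5681, -0.0011, 0.2176]
tcp_rot: [0.706, 0.709, -0.001, -0.003]
contact_force: [0.8, -0.9, -0.9]
opening: 1.001
time: 10.6
eef_pos: [0.5165, 0.1479, 0.2186]
tcp_rot: [0.706, 0.709, -0.001, -0.002]
contact_force: [0.8, 0.2, -0.1]
opening: 1.003
time: 11.1
eef_pos: [0.466, 0.295, 0.2193]
tcp_rot: [0.706, 0.708, -0.001, -0.0]
contact_force: [0.2, -0.1, 0.0]
opening: 1.0
t 11.15 pos [0.4666 0.294  0.2195] x [-0.001  1.    -0.002] y [ 1.     0.001 -0.002] z [-0.002 -0.002 -1.   ] q [ 0.38  0.03  1.89 -0.    1.23  0.38] F [-0.9  0.2 -0.3] op 1.003
bat
(0.64, [194.4, 170.7, 256.3, 227.7], [0.4358, 0.2615, 0.0329], [0.4356, 0.2609])
tile1
(0.71, [204.6, 272.8, 257.5, 325.9], [0.4384, 0.1352, 0.0352], [0.4375, 0.1334])
```

View pics/w5.png

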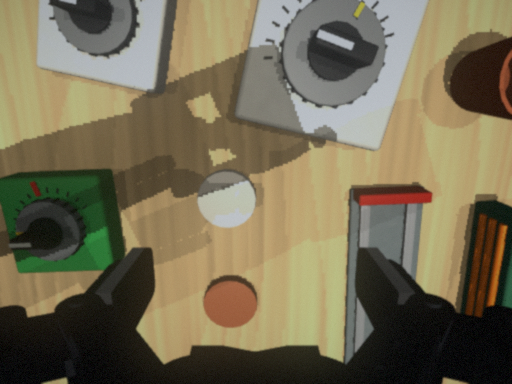

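```bash
python3 -m crank '[[-0.22,-0.205,0.72,0,0,0,1],[-0.22,-0.205,0.72,0,0,0,1],[-0.22,-0.205,0.72,0,0,0,1],[-0.22,-0.205,0.72,0,0,0,1]]'
python3 -c "
from h import *
p=cam('wrist','w6');st()
for l in ['bat','tile1']: print(l,*disc(p,l),sep='\n')
print(proj(p,(.4357,.2612,.0)),proj(p,(.4357,.2612,.014)))
go([0.4357,0.2612,0.005],0.0)"
```

```text
time: 11.65
eef_pos: [0.4333, 0.2587, 0.109]
tcp_rot: [0.708, 0.706, -0.004, -0.002]
contact_force: [0.3, 0.3, 0.2]
opening: 0.997
t 11.7 pos [0.4356 0.2599 0.1117] x [ 0.003  1.    -0.001] y [ 1.    -0.003 -0.002] z [-0.002 -0.001 -1.   ] q [ 0.34  0.05  2.08 -0.    1.01  0.34] F [ 0.  -0.   0.2] op 1.002
bat
(0.69, [218.9, 151.6, 300.8, 234.6], [0.4358, 0.2611, 0.0326], [0.4356, 0.2609])
tile1
(0.42, [271.7, 1.0, 512.0, 114.7], [0.53, 0.3521, 0.0833], [0.533, 0.3586])
[188.61964245 258.03345228] [193.51283461 258.09299955]
t 11.8 pos [0.4379 0.2614 0.1147] x [0.002 1.    0.001] y [ 1.    -0.002  0.003] z [ 0.003  0.001 -1.   ] q [ 0.34  0.05  2.07 -0.    1.01  0.34] F [0.2 0.8 0.6] op 0.999
shift [-0.0024 -0.0169  0.731 ] turn [ 0.0022 -0.0007 -0.001 ] rows>= 2.2 q6 after ~ 0.34
shift [-0.0024 -0.0169  0.731 ] turn [-1.100e-03 -3.400e-03  1.999e+00] rows>= 20.9 q6 after ~ 3.48
```

View pics/w6.png

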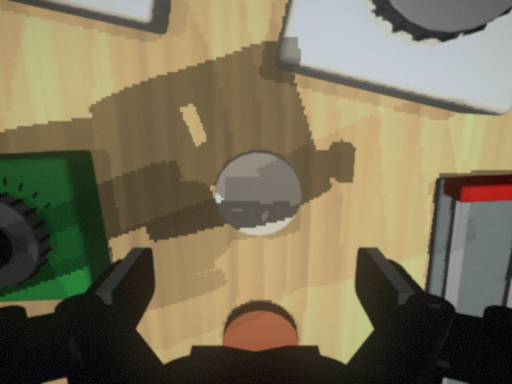

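```bash
python3 -m crank '[[0,-0.005,0.4,0,0,0,1],[0,-0.005,0.68,0,0,0,1],[0,-0.005,0.71,0,0,0,1],[0,-0.005,0.71,0,0,0,1],[0,-0.005,0.71,0,0,0,1]]'
python3 -m crank '[[0,0,0.03,0,0,0,1],[0,0,0.03,0,0,0,1],[0,0,0.03,0,0,0,1]]'
python3 -c "
from h import *
p=cam('wrist','w7');st()"
```

```text
time: 12.3
eef_pos: [0.4378, 0.2627, 0.0094]
tcp_rot: [0.707, 0.707, 0.003, 0.001]
contact_force: [0.5, -0.4, 1.1]
opening: 1.001
time: 12.6
eef_pos: [0.4358, 0.262, 0.0031]
tcp_rot: [0.707, 0.707, 0.001, 0.0]
contact_force: [0.5, -0.1, -0.3]
opening: 0.999
t 12.65 pos [0.4355 0.2619 0.0028] x [-0.     1.     0.001] y [1.    0.    0.002] z [ 0.002  0.001 -1.   ] q [ 0.34  0.24  2.11 -0.    0.79  0.34] F [-0.1  0.4 -0.3] op 1.001
```

View pics/w7.png

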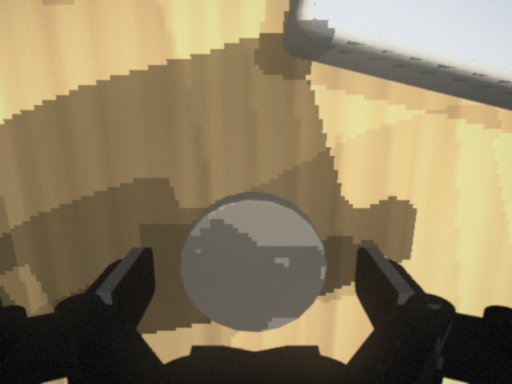

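```bash
python3 -m crank '[[0,0,0,0,0,0,0.6],[0,0,0,0,0,0,0.6],[0,0,0,0,0,0,0.6],[0,0,0,0,0,0,0.6],[0,0,0,0,0,0,0.6]]' 30
python3 -c "
from h import *
p=cam('wrist','w8');st()"
```

```text
time: 13.15
eef_pos: [0.4351, 0.2618, 0.0026]
tcp_rot: [0.707, 0.707, -0.0, -0.0]
contact_force: [-1.8, -0.8, 5.3]
opening: 0.727
t 13.2 pos [0.4351 0.2618 0.0026] x [-0.  1. -0.] y [ 1.  0. -0.] z [-0. -0. -1.] q [ 0.34  0.24  2.11 -0.    0.79  0.34] F [-1.1 -1.2  6.1] op 0.731
```

View pics/w8.png

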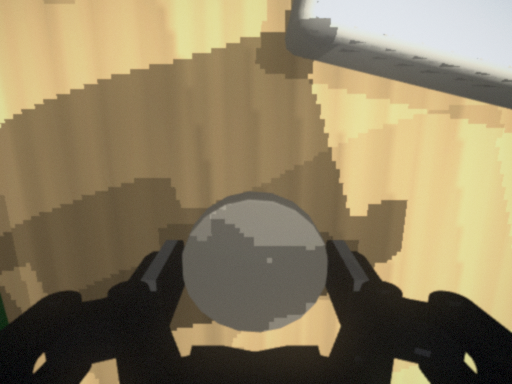

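```bash
python3 -m crank '[[0,0,0,0,0,0,0.55],[0,0,-0.1,0,0,0,0.55],[0,0,-0.4,0,0,0,0.55],[0,0,-0.8,0,0,0,0.55],[0,0,-1,0,0,0,0.55],[0,0,-1,0,0,0,0.55]]' 50
python3 -c "
from h import *
p=cam('wrist','w9')
go([0.627,-0.15,0.2],0.055)"
```

```text
time: 13.8
eef_pos: [0.4391, 0.2633, 0.159]
tcp_rot: [0.707, 0.707, 0.006, 0.003]
contact_force: [0.7, 0.7, -0.4]
opening: 0.718
t 13.85 pos [0.4371 0.2625 0.1555] x [-0.     1.     0.003] y [1.    0.    0.007] z [ 0.007  0.003 -1.   ] q [ 0.34 -0.01  2.05 -0.    1.09  0.34] F [ 0.3 -0.9 -0.9] op 0.718
shift [-2.7492  1.2678 -0.2948] turn [ 0.0047 -0.0015 -0.0349] rows>= 9.1 q6 after ~ 0.29
shift [-2.7492  1.2678 -0.2948] turn [-0.0023 -0.0072  1.965 ] rows>= 20.6 q6 after ~ 3.43
```

View pics/w9.png

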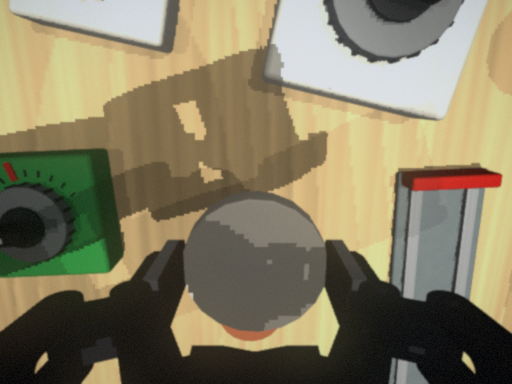

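```bash
python3 -m crank '[[-0.3,0.1,-0.1,0,0,0,0.55],[-0.6,0.25,-0.15,0,0,-0.035,0.55],[-0.9,0.42,-0.2,0,0,-0.035,0.55],[-0.92,0.42,-0.2,0,0,-0.035,0.55],[-0.92,0.42,-0.2,0,0,-0.035,0.55]]' 50;  python3 -m crank '[[-0.3,0.1,0,0,0,0,0.55],[-0.6,0.25,0,0,0,0,0.55],[-0.92,0.42,-0.1,0,0,0,0.55],[-0.92,0.42,-0.1,0,0,0,0.55],[-0.92,0.42,-0.1,0,0,0,0.55]]';  python3 -m crank '[[-0.3,0.1,0,0,0,0,0.55],[-0.6,0.25,0,0,0,0,0.55],[-0.92,0.42,0,0,0,0,0.55],[-0.92,0.42,0,0,0,0,0.55],[-0.92,0.42,0,0,0,0,0.55]]'
python3 -c "
from h import *
p=cam('wrist','w10');st()
for l in ['plate_centre','carriage_handle']: print(l,[(round(d['confidence'],2),np.round(d['location']),np.round(atz(p,d['location'],{'plate_centre':.031,'carriage_handle':.11}.get(l,.007)),4)) for d in finder.pinpoint(l,p)[:3]])"
```

```text
time: 14.35
eef_pos: [0.4973, 0.1224, 0.1798]
tcp_rot: [0.689, 0.725, -0.001, -0.001]
contact_force: [-0.4, 0.6, -0.6]
opening: 0.717
time: 14.85
eef_pos: [0.5682, -0.0103, 0.1956]
tcp_rot: [0.688, 0.726, -0.0, -0.001]
contact_force: [-0.0, 0.0, -0.5]
opening: 0.718
time: 15.35
eef_pos: [0.6382, -0.1433, 0.1948]
tcp_rot: [0.687, 0.726, -0.0, -0.002]
contact_force: [-0.2, 0.1, -1.7]
opening: 0.713
t 15.4 pos [ 0.6379 -0.1425  0.1951] x [-0.056  0.998  0.002] y [ 0.998  0.056 -0.003] z [-0.003  0.002 -1.   ] q [-0.38  0.27  1.66  0.    1.21 -0.43] F [ 0.   0.7 -0.2] op 0.717
plate_centre [(0.96, array([ 67., 245.]), array([ 0.6252, -0.048 ,  0.031 ]))]
carriage_handle []
```

View pics/w10.png

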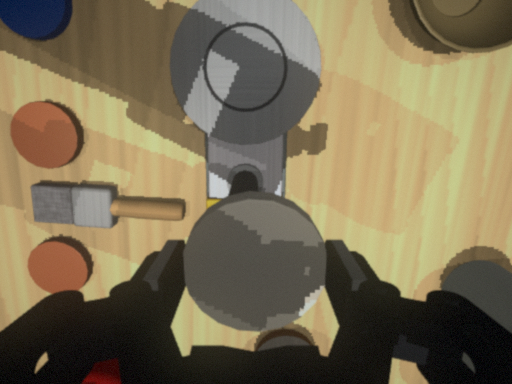

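```bash
python3 -c "
from h import *
p=cam('wrist')
g=cv2.cvtColor(p['pixels'],cv2.COLOR_RGB2GRAY)
print(cv2.HoughCircles(cv2.resize(g[0:160,150:340],None,fx=3,fy=3),cv2.HOUGH_GRADIENT_ALT,1.5,20,param1=150,param2=0.6,minRadius=80,maxRadius=260))
X=atz(p,(66.5,246),.031);print(X)
go([X[0],X[1]+.001,.10],0.055)"
```

```text
[[[285.     199.5    127.4354]
  [285.     199.5    115.8829]]]
[ 0.62543733 -0.04644571  0.031     ]
t 15.55 pos [ 0.6381 -0.1424  0.1964] x [-0.057  0.998  0.001] y [ 0.998  0.057 -0.001] z [-0.001  0.001 -1.   ] q [-0.37  0.27  1.66  0.    1.21 -0.43] F [-0.1 -0.  -1.2] op 0.716
shift [ 0.6496 -0.0465  0.6431] turn [-0.0008 -0.0006  0.0016] rows>= 2.7 q6 after ~ -0.43
shift [ 0.6496 -0.0465  0.6431] turn [ 1.0000e-03 -1.3000e-03 -1.9984e+00] rows>= 20.9 q6 after ~ -3.57
```

```bash
python3 -m crank '[[0.3,-0.02,0.1,0,0,0,0.55],[0.6,-0.05,0.2,0,0,0,0.55],[0.65,-0.05,0.4,0,0,0,0.55],[0.65,-0.05,0.64,0,0,0,0.55],[0.65,-0.05,0.64,0,0,0,0.55],[0.65,-0.05,0.64,0,0,0,0.55]]' 50
python3 -c "
from h import *
p=cam('wrist','w11')
X=(.6254,-.0464)
print(proj(p,X+(.031,)))
go([X[0],X[1]+.001,.0345],0.055)
st()"
```

```text
time: 16.15
eef_pos: [0.6254, -0.047, 0.1009]
tcp_rot: [0.687, 0.727, -0.0, -0.001]
contact_force: [-0.0, -0.6, -0.1]
opening: 0.715
[206.97959094 253.92588878]
t 16.2 pos [ 0.6268 -0.0477  0.1026] x [-0.056  0.998 -0.001] y [0.998 0.056 0.002] z [ 0.002 -0.    -1.   ] q [-0.24  0.32  1.79  0.    1.03 -0.29] F [ 0.5  0.1 -0.3] op 0.719
shift [ 0.0162 -0.0095  0.4538] turn [0.0013 0.0004 0.0004] rows>= 1.4 q6 after ~ -0.29
shift [ 0.0162 -0.0095  0.4538] turn [-6.0000e-04  2.1000e-03 -1.9996e+00] rows>= 21.0 q6 after ~ -3.43
t 16.2 pos [ 0.6268 -0.0477  0.1026] x [-0.056  0.998 -0.001] y [0.998 0.056 0.002] z [ 0.002 -0.    -1.   ] q [-0.24  0.32  1.79  0.    1.03 -0.29] F [ 0.5  0.1 -0.3] op 0.719
```

View pics/w11.png

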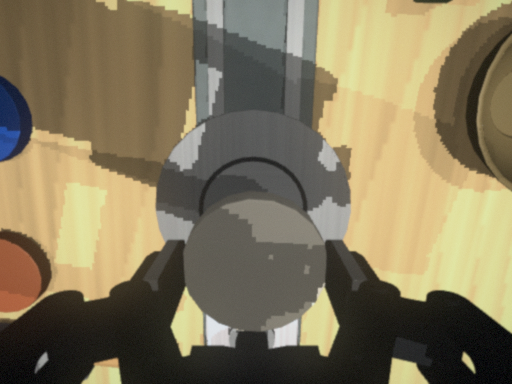

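```bash
python3 -m crank '[[0.01,-0.005,0.25,0,0,0,0.55],[0.01,-0.005,0.4,0,0,0,0.55],[0.01,-0.005,0.43,0,0,0,0.55],[0.01,-0.005,0.45,0,0,0,0.55],[0.01,-0.005,0.45,0,0,0,0.55],[0.01,-0.005,0.45,0,0,0,0.55]]' 50
python3 -c "
from h import *
for i in range(3): cam('wrist'); st()"
```

```text
time: 16.8
eef_pos: [0.6269, -0.047, 0.0356]
tcp_rot: [0.687, 0.726, 0.001, 0.002]
contact_force: [-0.2, -0.9, -0.5]
opening: 0.717
t 16.85 pos [ 0.6267 -0.047   0.0354] x [-0.055  0.998 -0.001] y [0.998 0.055 0.003] z [ 0.003 -0.001 -1.   ] q [-0.24  0.41  1.81 -0.    0.92 -0.29] F [-0.6 -0.4 -0.9] op 0.712
t 16.9 pos [ 0.6264 -0.0469  0.035 ] x [-0.055  0.998 -0.001] y [0.998 0.055 0.003] z [ 0.003 -0.001 -1.   ] q [-0.24  0.41  1.81  0.    0.92 -0.29] F [-0.9  0.1 -1.1] op 0.719
t 16.95 pos [ 0.6261 -0.0468  0.0346] x [-0.055  0.998 -0.001] y [0.998 0.055 0.002] z [ 0.002 -0.    -1.   ] q [-0.24  0.41  1.81  0.    0.92 -0.29] F [-0.4  0.2 -1.5] op 0.713
```

```bash
python3 -m crank '[[0,0,0.005,0,0,0,0.55],[0,0,0.01,0,0,0,0.55],[0,0,0.01,0,0,0,0.55],[0,0,0.01,0,0,0,0.55]]' 50
python3 -m crank '[[0,0,0,0,0,0,0.72],[0,0,0,0,0,0,0.8],[0,0,0,0,0,0,0.9],[0,0,0,0,0,0,1],[0,0,0,0,0,0,1],[0,0,0,0,0,0,1]]' 30
python3 -m crank '[[0,0,-0.2,0,0,0,1],[0,0,-0.5,0,0,0,1],[0,0,-0.8,0,0,0,1],[0,0,-0.8,0,0,0,1]]'
python3 -c "
from h import *
p=cam('wrist','w12');st()
for l in ['bat']: print(l,*disc(p,l,z=.045),sep='\n')
print([(round(d['confidence'],2),np.round(d['location'])) for d in finder.pinpoint('plate_centre',p)])
go([0.437,0.15,0.2],0.0)"
```

```text
time: 17.35
eef_pos: [0.626, -0.0468, 0.0339]
tcp_rot: [0.687, 0.726, 0.0, 0.0]
contact_force: [-2.9, 0.4, 6.5]
opening: 0.719
time: 17.95
eef_pos: [0.6252, -0.0466, 0.0316]
tcp_rot: [0.687, 0.726, -0.0, -0.0]
contact_force: [-0.2, 0.7, -0.5]
opening: 0.999
time: 18.35
eef_pos: [0.6301, -0.0476, 0.1607]
tcp_rot: [0.687, 0.726, 0.004, 0.007]
contact_force: [0.7, -0.5, 0.2]
opening: 0.998
t 18.4 pos [ 0.6282 -0.0472  0.157 ] x [-0.055  0.998 -0.003] y [0.998 0.055 0.009] z [ 0.009 -0.002 -1.   ] q [-0.24  0.25  1.76  0.    1.12 -0.29] F [ 0.3 -0.1 -0.7] op 1.0
bat
(0.84, [206.7, 146.5, 290.7, 227.7], [0.6269, -0.0475, 0.0325], [0.6268, -0.0518])
[]
t 18.5 pos [ 0.625  -0.0465  0.1516] x [-0.055  0.998  0.   ] y [ 0.998  0.055 -0.   ] z [-0.  0. -1.] q [-0.24  0.26  1.77 -0.    1.12 -0.29] F [ 0.1 -0.  -0.6] op 1.002
shift [ 1.3769 -1.1797 -0.3222] turn [-0.0001 -0.      0.035 ] rows>= 5.5 q6 after ~ -0.24
shift [ 1.3769 -1.1797 -0.3222] turn [ 0.000e+00 -2.000e-04 -1.965e+00] rows>= 20.6 q6 after ~ -3.38
```

View pics/w12.png

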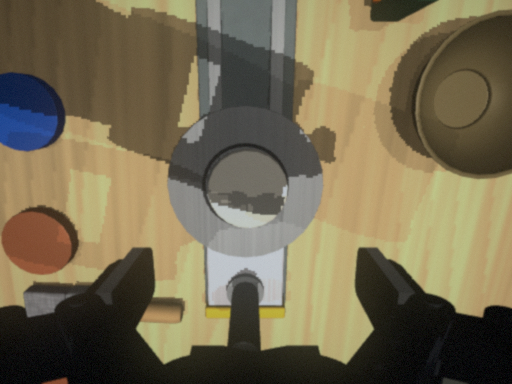

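```bash
python3 -m crank '[[0.65,-0.59,0,0,0,0.035,1],[0.65,-0.59,0,0,0,0.035,1],[0.65,-0.59,0,0,0,0.035,1],[0.65,-0.59,0,0,0,0.035,1]]' 30;  python3 -m crank '[[0.65,-0.63,0,0,0,0,1],[0.65,-0.63,0,0,0,0,1],[0.65,-0.63,0,0,0,0,1],[0.65,-0.63,0,0,0,0,1]]'
python3 -c "
from h import *
p=cam('wrist','w13');st()
for l in ['tile1']: print(l,*disc(p,l),sep='\n')
go([0.4375,0.134,0.003],0.0)"
```

```text
time: 18.9
eef_pos: [0.527, 0.0486, 0.1485]
tcp_rot: [0.706, 0.708, -0.002, -0.003]
contact_force: [-0.4, -0.6, -0.0]
opening: 1.004
time: 19.3
eef_pos: [0.4337, 0.1451, 0.1497]
tcp_rot: [0.706, 0.708, -0.002, -0.002]
contact_force: [1.1, -0.5, -0.7]
opening: 0.999
t 19.35 pos [0.4356 0.144  0.1503] x [-0.003  1.    -0.001] y [ 1.     0.003 -0.002] z [-0.002 -0.001 -1.   ] q [ 0.1  -0.12  2.16 -0.    1.1   0.1 ] F [ 0.9 -0.1  0.3] op 1.001
tile1
(0.62, [223.4, 158.1, 295.8, 231.2], [0.4378, 0.1326, 0.0331], [0.4373, 0.1322])
t 19.4 pos [0.4368 0.1434 0.1509] x [-0.001  1.    -0.001] y [ 1.     0.001 -0.001] z [-0.001 -0.001 -1.   ] q [ 0.1  -0.11  2.16 -0.    1.1   0.1 ] F [ 0.9 -0.8  0.7] op 0.999
shift [-0.0618  0.0057  0.9857] turn [-0.0007  0.0004  0.0008] rows>= 3.0 q6 after ~ 0.1
shift [-0.0618  0.0057  0.9857] turn [-7.0000e-04 -1.2000e-03 -1.9992e+00] rows>= 20.9 q6 after ~ -3.05
```

View pics/w13.png

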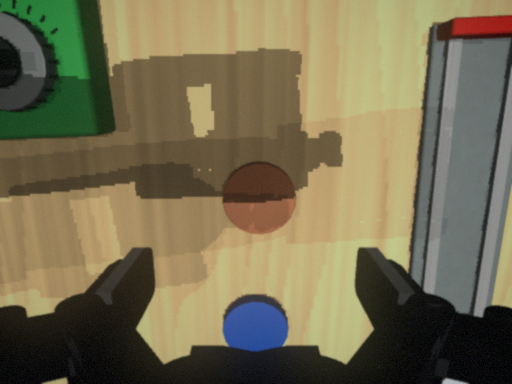

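```bash
python3 -m crank '[[-0.07,0,0.35,0,0,0,1],[-0.07,0,0.7,0,0,0,1],[-0.07,0,0.94,0,0,0,1],[-0.07,0,0.985,0,0,0,1],[-0.07,0,0.985,0,0,0,1],[-0.07,0,0.985,0,0,0,1],[-0.07,0,0.985,0,0,0,1]]' 30
python3 -c "
from h import *
p=cam('wrist','w14');st()
for l in ['tile1']: print(l,*disc(p,l),sep='\n')"
```

```text
time: 20.1
eef_pos: [0.4397, 0.1329, 0.0066]
tcp_rot: [0.707, 0.707, 0.002, 0.002]
contact_force: [-0.1, 0.1, 0.6]
opening: 1.003
t 20.15 pos [0.4394 0.133  0.0065] x [0. 1. 0.] y [ 1.    -0.     0.005] z [ 0.005  0.    -1.   ] q [ 0.07  0.14  2.23 -0.    0.77  0.07] F [0.1 0.4 0.1] op 0.998
tile1
(0.86, [178.8, 189.3, 317.1, 325.7], [0.4367, 0.1333, 0.0328], [0.4372, 0.1331])
```

Positioned (y 0.133 vs disc 0.133). Down a touch more and grip.

```bash
python3 -m crank '[[0,-0.01,0.015,0,0,0,1],[0,-0.01,0.015,0,0,0,1],[0,-0.01,0.015,0,0,0,0.6],[0,-0.01,0.015,0,0,0,0.6],[0,-0.01,0.015,0,0,0,0.6],[0,-0.01,0.015,0,0,0,0.55],[0,-0.01,0.015,0,0,0,0.55]]' 50
python3 -m crank '[[0,0,-0.1,0,0,0,0.55],[0,0,-0.4,0,0,0,0.55],[0,0,-0.8,0,0,0,0.55],[0,0,-1,0,0,0,0.55],[0,0,-1,0,0,0,0.55],[0,0,-1,0,0,0,0.55]]' 50
python3 -c "
from h import *
p=cam('wrist','w15');st()
go([0.6258,-0.0466,0.15],0.055)"
```

```text
time: 20.9
eef_pos: [0.4359, 0.133, 0.0028]
tcp_rot: [0.707, 0.707, -0.0, -0.0]
contact_force: [-2.6, -0.2, 7.2]
opening: 0.72
time: 21.5
eef_pos: [0.436, 0.133, 0.1526]
tcp_rot: [0.707, 0.707, 0.001, 0.001]
contact_force: [-0.1, -0.5, -1.3]
opening: 0.715
t 21.55 pos [0.4347 0.1329 0.1509] x [-0.  1. -0.] y [ 1.     0.    -0.002] z [-0.002 -0.    -1.   ] q [ 0.07 -0.13  2.17 -0.    1.1   0.07] F [ 0.1  0.3 -1.4] op 0.717
t 21.55 pos [0.4347 0.1329 0.1509] x [-0.  1. -0.] y [ 1.     0.    -0.002] z [-0.002 -0.    -1.   ] q [ 0.07 -0.13  2.17 -0.    1.1   0.07] F [ 0.1  0.3 -1.4] op 0.717
shift [-1.1967  1.2736  0.0042] turn [-0.001   0.0001 -0.0349] rows>= 5.2 q6 after ~ 0.02
shift [-1.1967  1.2736  0.0042] turn [1.0000e-04 1.6000e-03 1.9651e+00] rows>= 20.6 q6 after ~ 3.16
```

View pics/w15.png

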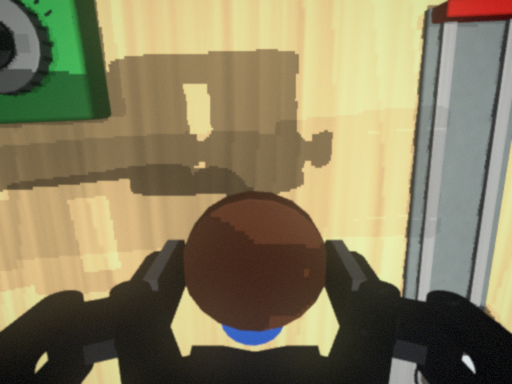

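```bash
python3 -m crank '[[-0.2,0.2,0,0,0,-0.035,0.55],[-0.5,0.5,0,0,0,-0.035,0.55],[-0.7,0.7,0,0,0,-0.035,0.55],[-0.7,0.7,0,0,0,-0.035,0.55],[-0.7,0.7,0,0,0,-0.035,0.55]]' 50
python3 -c "
from h import *
cam('wrist')
go([0.6258,-0.0466,0.12],0.055)"
```

```text
time: 22.05
eef_pos: [0.5397, 0.027, 0.149]
tcp_rot: [0.688, 0.725, -0.002, -0.002]
contact_force: [-1.6, -0.5, -0.9]
opening: 0.714
t 22.1 pos [0.5389 0.028  0.1492] x [-0.054  0.999  0.001] y [ 0.999  0.054 -0.005] z [-0.005  0.001 -1.   ] q [-0.14  0.08  1.98  0.    1.09 -0.19] F [-0.5  0.  -1.5] op 0.716
shift [-0.5282  0.5526  0.1907] turn [-0.0034 -0.0009 -0.0007] rows>= 2.4 q6 after ~ -0.19
shift [-0.5282  0.5526  0.1907] turn [-1.4000e-03  5.4000e-03  1.9993e+00] rows>= 20.9 q6 after ~ 2.95
```

```bash
python3 -m crank '[[-0.2,0.25,0,0,0,0,0.55],[-0.4,0.4,0.1,0,0,0,0.55],[-0.528,0.55,0.19,0,0,0,0.55],[-0.528,0.55,0.19,0,0,0,0.55],[-0.528,0.55,0.19,0,0,0,0.55],[-0.528,0.55,0.19,0,0,0,0.55]]' 50
python3 -c "
from h import *
cam('wrist','w16');cam('wrist')
go([0.6258,-0.0466,0.050],0.055)"
```

```text
time: 22.7
eef_pos: [0.6261, -0.045, 0.1231]
tcp_rot: [0.687, 0.727, -0.0, -0.001]
contact_force: [0.4, 0.1, -0.8]
opening: 0.72
t 22.8 pos [ 0.6266 -0.0453  0.1239] x [-0.057  0.998  0.   ] y [0.998 0.057 0.   ] z [ 0.  0. -1.] q [-0.23  0.29  1.78  0.    1.07 -0.29] F [ 0.8 -0.2 -0.7] op 0.716
shift [-0.0086 -0.0062  0.493 ] turn [ 0.0002 -0.      0.001 ] rows>= 1.5 q6 after ~ -0.29
shift [-0.0086 -0.0062  0.493 ] turn [ 0.000e+00  4.000e-04 -1.999e+00] rows>= 20.9 q6 after ~ -3.43
```

View pics/w16.png

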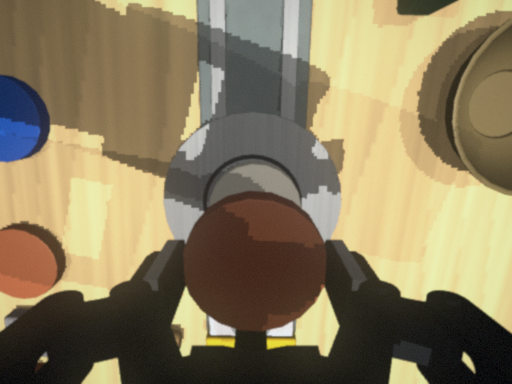

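```bash
python3 -m crank '[[-0.008,-0.007,0.25,0,0,0,0.55],[-0.008,-0.007,0.42,0,0,0,0.55],[-0.008,-0.007,0.48,0,0,0,0.55],[-0.008,-0.007,0.495,0,0,0,0.55],[-0.008,-0.007,0.495,0,0,0,0.55],[-0.008,-0.007,0.5,0,0,0,0.55],[-0.008,-0.007,0.505,0,0,0,0.55],[-0.008,-0.007,0.505,0,0,0,0.55]]' 50
python3 -c "
from h import *
st()"
```

```text
time: 23.6
eef_pos: [0.6268, -0.048, 0.0484]
tcp_rot: [0.687, 0.726, 0.0, 0.001]
contact_force: [0.3, 0.3, -0.8]
opening: 0.722
t 23.6 pos [ 0.6268 -0.048   0.0484] x [-0.055  0.998 -0.   ] y [0.998 0.055 0.001] z [ 0.001 -0.    -1.   ] q [-0.24  0.39  1.81 -0.    0.94 -0.29] F [ 0.3  0.3 -0.8] op 0.722
```

```bash
python3 -m crank '[[0.005,0,0.005,0,0,0,0.55],[0.005,0,0.008,0,0,0,0.55],[0.005,0,0.008,0,0,0,0.55]]' 50
python3 -m crank '[[0,0,0,0,0,0,0.72],[0,0,0,0,0,0,0.8],[0,0,0,0,0,0,0.9],[0,0,0,0,0,0,1],[0,0,0,0,0,0,1],[0,0,0,0,0,0,1]]' 30
python3 -m crank '[[0,0,-0.2,0,0,0,1],[0,0,-0.5,0,0,0,1],[0,0,-0.7,0,0,0,1],[0,0,-0.7,0,0,0,1]]'
python3 -c "
from h import *
p=cam('wrist','w17')
for l in ['tile1']: print(l,*disc(p,l,z=.059),sep='\n')
for l in ['cover','tile1']: print(l,*disc(p,l,z=.014),sep='\n')
go([0.437,-0.115,0.15],0.0)"
```

```text
time: 23.9
eef_pos: [0.6268, -0.0477, 0.0478]
tcp_rot: [0.687, 0.726, -0.0, 0.001]
contact_force: [-2.5, -1.1, 4.8]
opening: 0.72
time: 24.5
eef_pos: [0.6262, -0.047, 0.0461]
tcp_rot: [0.687, 0.726, -0.0, -0.0]
contact_force: [0.9, 1.0, -0.7]
opening: 1.003
time: 24.9
eef_pos: [0.6299, -0.0479, 0.1581]
tcp_rot: [0.687, 0.726, 0.003, 0.005]
contact_force: [0.7, 0.4, 0.0]
opening: 0.998
tile1
(0.72, [207.7, 152.3, 294.0, 232.7], [0.6276, -0.0482, 0.0328], [0.6276, -0.0547])
(0.6, [0.0, 208.8, 78.2, 275.3], [0.469, -0.0936, 0.03], [0.4515, -0.1052])
(0.53, [43.8, 378.7, 68.5, 384.0], [0.4665, -0.2243, 0.0112], [0.452, -0.2518])
cover
tile1
(0.72, [207.7, 152.3, 294.0, 232.7], [0.6281, -0.0611, 0.0389], [0.6278, -0.061])
(0.6, [0.0, 208.8, 78.2, 275.3], [0.4399, -0.1149, 0.0357], [0.437, -0.1157])
(0.53, [43.8, 378.7, 68.5, 384.0], [0.4369, -0.2701, 0.0132], [0.4374, -0.2747])
t 25.1 pos [ 0.6251 -0.0469  0.1495] x [-0.055  0.998  0.001] y [ 0.998  0.055 -0.003] z [-0.003  0.001 -1.   ] q [-0.24  0.26  1.76 -0.    1.12 -0.29] F [ 0.2  0.7 -1.5] op 1.001
shift [-3.8450e-01 -1.2772e+00  2.0000e-04] turn [-0.002  -0.0005  0.035 ] rows>= 4.0 q6 after ~ -0.24
shift [-3.8450e-01 -1.2772e+00  2.0000e-04] turn [ 8.000e-04 -3.100e-03 -1.965e+00] rows>= 20.6 q6 after ~ -3.38
```

View pics/w17.png

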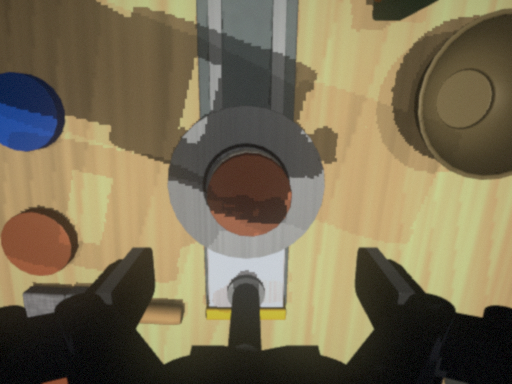

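```bash
python3 -m crank '[[-0.19,-0.64,0,0,0,0.035,1],[-0.19,-0.64,0,0,0,0.035,1],[-0.19,-0.64,0,0,0,0.035,1],[-0.19,-0.64,0,0,0,0.035,1]]' 30;  python3 -m crank '[[-0.12,-0.62,0,0,0,0,1],[-0.12,-0.62,0,0,0,0,1],[-0.12,-0.62,0,0,0,0,1],[-0.12,-0.62,0,0,0,0,1]]'
python3 -c "
from h import *
p=cam('wrist','w18');p=cam('wrist')
for l in ['tile1']: print(l,*disc(p,l),sep='\n')
go([0.435,-0.115,0.003],0.0)"
```

```text
time: 25.5
eef_pos: [0.5302, -0.0807, 0.1493]
tcp_rot: [0.708, 0.707, -0.001, -0.002]
contact_force: [-0.3, -0.8, 0.7]
opening: 0.999
time: 25.9
eef_pos: [0.4397, -0.0991, 0.1517]
tcp_rot: [0.707, 0.707, 0.0, 0.001]
contact_force: [0.4, -0.0, 0.4]
opening: 1.0
tile1
(0.94, [219.3, 307.1, 279.9, 351.4], [0.4348, -0.2501, 0.0326], [0.4349, -0.2474])
(0.66, [466.1, 81.0, 512.0, 170.4], [0.651, -0.053, 0.0367], [0.6391, -0.0545])
(0.59, [209.2, 164.9, 284.7, 238.8], [0.4357, -0.1163, 0.0326], [0.4355, -0.1167])
t 26.05 pos [ 0.4409 -0.0992  0.1523] x [-0.001  1.    -0.001] y [1.    0.001 0.002] z [ 0.002 -0.001 -1.   ] q [-0.45 -0.14  2.18  0.    1.1  -0.45] F [ 0.3  1.2 -0.5] op 1.002
shift [-0.1046 -0.0411  0.9951] turn [0.0012 0.0004 0.0005] rows>= 3.0 q6 after ~ -0.45
shift [-0.1046 -0.0411  0.9951] turn [-7.0000e-04  1.9000e-03 -1.9995e+00] rows>= 20.9 q6 after ~ -3.59
```

View pics/w18.png

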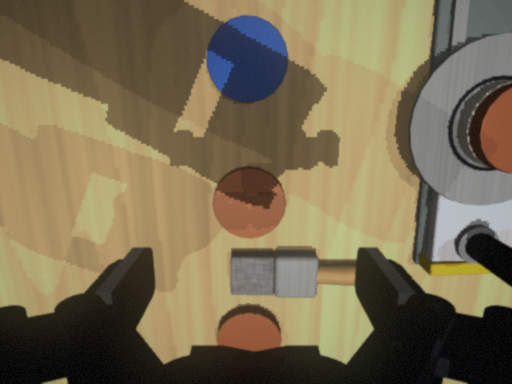

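```bash
python3 -m crank '[[-0.115,-0.035,0.3,0,0,0,1],[-0.115,-0.035,0.65,0,0,0,1],[-0.115,-0.035,0.94,0,0,0,1],[-0.115,-0.035,0.985,0,0,0,1],[-0.115,-0.035,0.985,0,0,0,1],[-0.115,-0.035,0.985,0,0,0,1],[-0.115,-0.035,0.985,0,0,0,1]]' 30
python3 -c "
from h import *
p=cam('wrist','w19');st()
for l in ['tile1']: print(l,*disc(p,l),sep='\n')
st()"
```

```text
time: 26.75
eef_pos: [0.4363, -0.1172, 0.0064]
tcp_rot: [0.707, 0.707, 0.001, 0.003]
contact_force: [-0.1, 0.3, 0.5]
opening: 1.001
t 26.8 pos [ 0.436  -0.1171  0.0062] x [-0.     1.    -0.003] y [1.    0.    0.005] z [ 0.005 -0.003 -1.   ] q [-0.49  0.12  2.25 -0.    0.77 -0.49] F [0.  0.4 0.1] op 1.0
tile1
(0.62, [177.8, 187.9, 324.4, 325.7], [0.4352, -0.1157, 0.0329], [0.4353, -0.1159])
t 26.85 pos [ 0.4356 -0.1169  0.0059] x [-0.     1.    -0.002] y [1.    0.    0.004] z [ 0.004 -0.002 -1.   ] q [-0.49  0.12  2.25  0.    0.77 -0.49] F [ 0.1 -0.2 -0.6] op 1.0
```

View pics/w19.png

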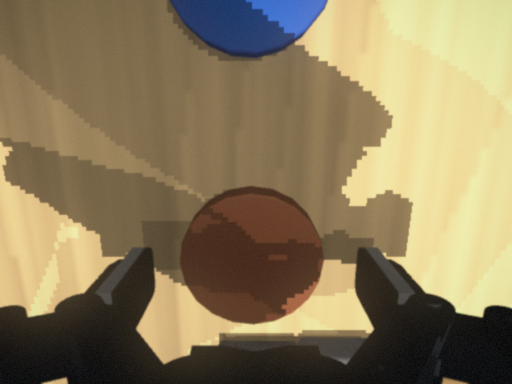

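```bash
python3 -m crank '[[0.01,0,0.015,0,0,0,1],[0.01,0,0.015,0,0,0,1],[0.01,0,0.015,0,0,0,0.6],[0.01,0,0.015,0,0,0,0.6],[0.01,0,0.015,0,0,0,0.6],[0.01,0,0.015,0,0,0,0.55],[0.01,0,0.015,0,0,0,0.55]]' 50
python3 -m crank '[[0,0,-0.1,0,0,0,0.55],[0,0,-0.4,0,0,0,0.55],[0,0,-0.8,0,0,0,0.55],[0,0,-1,0,0,0,0.55],[0,0,-1,0,0,0,0.55],[0,0,-1,0,0,0,0.55]]' 50
python3 -c "
from h import *
p=cam('wrist','w20');p=cam('wrist')
go([0.6245,-0.0455,0.15],0.055)"
```

```text
time: 27.55
eef_pos: [0.4341, -0.1147, 0.0023]
tcp_rot: [0.707, 0.707, -0.0, -0.0]
contact_force: [-2.1, 1.2, 7.4]
opening: 0.721
time: 28.15
eef_pos: [0.434, -0.1148, 0.1521]
tcp_rot: [0.707, 0.707, 0.0, 0.001]
contact_force: [0.2, 0.9, -1.9]
opening: 0.716
t 28.25 pos [ 0.4324 -0.114   0.1495] x [-0.     1.     0.002] y [ 1.     0.    -0.003] z [-0.003  0.002 -1.   ] q [-0.49 -0.14  2.19 -0.    1.1  -0.49] F [-0.1 -0.4 -1.7] op 0.712
shift [ 0.4564  1.2804 -0.0071] turn [-0.0021 -0.0011 -0.035 ] rows>= 4.1 q6 after ~ -0.54
shift [ 0.4564  1.2804 -0.0071] turn [-1.800e-03  3.200e-03  1.965e+00] rows>= 20.6 q6 after ~ 2.6
```

View pics/w20.png

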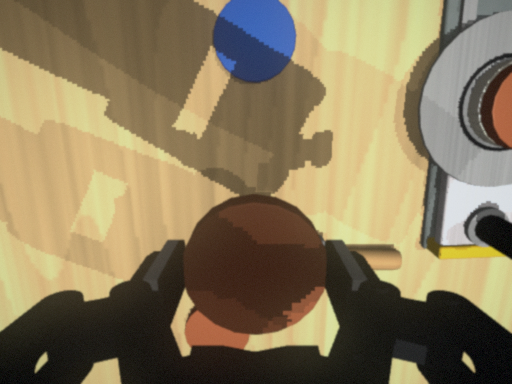

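```bash
python3 -m crank '[[0.1,0.3,0,0,0,-0.035,0.55],[0.2,0.6,0,0,0,-0.035,0.55],[0.22,0.7,0,0,0,-0.035,0.55],[0.22,0.7,0,0,0,-0.035,0.55],[0.22,0.7,0,0,0,-0.035,0.55]]' 50
python3 -c "
from h import *
cam('wrist')
go([0.6245,-0.0445,0.135],0.055)"
```

```text
time: 28.75
eef_pos: [0.5371, -0.0811, 0.1488]
tcp_rot: [0.687, 0.726, -0.001, -0.002]
contact_force: [0.8, 0.0, -0.6]
opening: 0.717
t 28.8 pos [ 0.5369 -0.0814  0.1493] x [-0.055  0.998  0.001] y [ 0.998  0.055 -0.004] z [-0.004  0.001 -1.   ] q [-0.34  0.08  1.97 -0.    1.09 -0.39] F [ 0.   0.1 -0.2] op 0.721
shift [0.2132 0.5968 0.093 ] turn [-0.0027 -0.0009 -0.0001] rows>= 1.9 q6 after ~ -0.39
shift [0.2132 0.5968 0.093 ] turn [-1.5000e-03  4.2000e-03  1.9999e+00] rows>= 21.0 q6 after ~ 2.75
```

```bash
python3 -m crank '[[0.1,0.3,0,0,0,0,0.55],[0.21,0.55,0.05,0,0,0,0.55],[0.21,0.597,0.09,0,0,0,0.55],[0.21,0.597,0.09,0,0,0,0.55],[0.21,0.597,0.09,0,0,0,0.55],[0.21,0.597,0.09,0,0,0,0.55]]' 50
python3 -c "
from h import *
cam('wrist','w21');cam('wrist')
go([0.6245,-0.0445,0.064],0.055)"
```

```text
time: 29.4
eef_pos: [0.6252, -0.0459, 0.138]
tcp_rot: [0.688, 0.726, -0.0, -0.0]
contact_force: [-0.4, -0.9, -1.8]
opening: 0.718
t 29.5 pos [ 0.6257 -0.0459  0.1384] x [-0.054  0.999 -0.   ] y [0.999 0.054 0.   ] z [ 0. -0. -1.] q [-0.23  0.27  1.77 -0.    1.1  -0.29] F [-1.3 -0.2 -1.8] op 0.715
shift [ 0.0096 -0.0076  0.496 ] turn [ 0.0002  0.0001 -0.0006] rows>= 1.5 q6 after ~ -0.29
shift [ 0.0096 -0.0076  0.496 ] turn [ 2.0000e-04 -3.0000e-04  1.9994e+00] rows>= 20.9 q6 after ~ 2.85
```

View pics/w21.png

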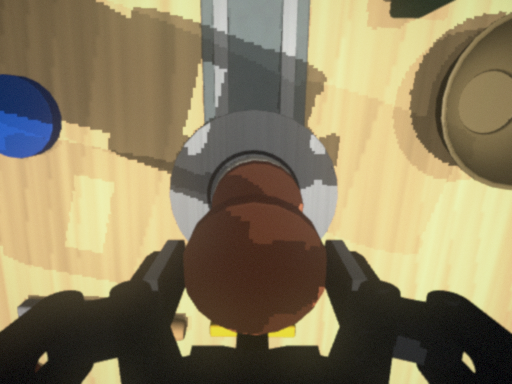

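```bash
python3 -m crank '[[0.01,-0.01,0.25,0,0,0,0.55],[0.01,-0.01,0.42,0,0,0,0.55],[0.01,-0.01,0.48,0,0,0,0.55],[0.01,-0.01,0.5,0,0,0,0.55],[0.01,-0.01,0.505,0,0,0,0.55],[0.01,-0.01,0.505,0,0,0,0.55],[0.01,-0.01,0.51,0,0,0,0.55],[0.01,-0.01,0.51,0,0,0,0.55]]' 50
python3 -m crank '[[0,0,0.005,0,0,0,0.55],[0,0,0.008,0,0,0,0.55],[0,0,0.008,0,0,0,0.55]]' 50
```

```text
time: 30.3
eef_pos: [0.6255, -0.044, 0.0624]
tcp_rot: [0.687, 0.726, 0.0, 0.001]
contact_force: [-0.1, -0.8, -0.6]
opening: 0.719
time: 30.6
eef_pos: [0.6253, -0.0439, 0.0614]
tcp_rot: [0.687, 0.726, 0.0, 0.0]
contact_force: [-1.3, 0.8, 5.2]
opening: 0.72
```

```bash
python3 -m crank '[[0,0,0,0,0,0,0.72],[0,0,0,0,0,0,0.8],[0,0,0,0,0,0,0.9],[0,0,0,0,0,0,1],[0,0,0,0,0,0,1],[0,0,0,0,0,0,1]]' 30
python3 -m crank '[[0,0,-0.2,0,0,0,1],[0,0,-0.5,0,0,0,1],[0,0,-0.65,0,0,0,1],[0,0,-0.65,0,0,0,1],[0,0,-0.65,0,0,0,1]]'
python3 -c "
from h import *
p=cam('wrist','w22')
for l in ['tile1']: print(l,*disc(p,l,z=.073),sep='\n')
for l in ['cover','tile1']: print(l,*disc(p,l,z=.014),sep='\n')
go([0.437,-0.22,0.17],0.0)"
```

```text
time: 31.2
eef_pos: [0.6247, -0.0438, 0.06]
tcp_rot: [0.687, 0.726, -0.0, -0.0]
contact_force: [0.1, -0.1, 0.7]
opening: 0.999
time: 31.7
eef_pos: [0.6248, -0.0438, 0.1578]
tcp_rot: [0.687, 0.726, 0.0, 0.0]
contact_force: [-0.3, -0.2, -0.8]
opening: 0.998
tile1
(0.62, [206.1, 158.7, 298.9, 246.1], [0.6258, -0.0459, 0.0328], [0.6266, -0.0549])
(0.47, [45.7, 381.5, 58.7, 384.0], [0.4668, -0.2081, 0.0049], [0.4449, -0.2427])
cover
(0.89, [0.0, 79.5, 69.4, 159.2], [0.4394, -0.001, 0.0342], [0.4382, 0.0004])
tile1
(0.62, [206.1, 158.7, 298.9, 246.1], [0.6269, -0.0641, 0.0413], [0.6272, -0.0639])
(0.47, [45.7, 381.5, 58.7, 384.0], [0.4266, -0.2686, 0.0061], [0.4249, -0.273])
t 31.9 pos [ 0.6236 -0.0435  0.1553] x [-0.055  0.998  0.001] y [ 0.998  0.055 -0.004] z [-0.004  0.001 -1.   ] q [-0.23  0.25  1.76 -0.    1.13 -0.29] F [-0.2 -0.5 -0.7] op 0.999
shift [-1.1061 -1.307  -0.0944] turn [-0.0025 -0.0007  0.035 ] rows>= 5.1 q6 after ~ -0.23
shift [-1.1061 -1.307  -0.0944] turn [ 1.000e-03 -3.900e-03 -1.965e+00] rows>= 20.6 q6 after ~ -3.37
```

View pics/w22.png

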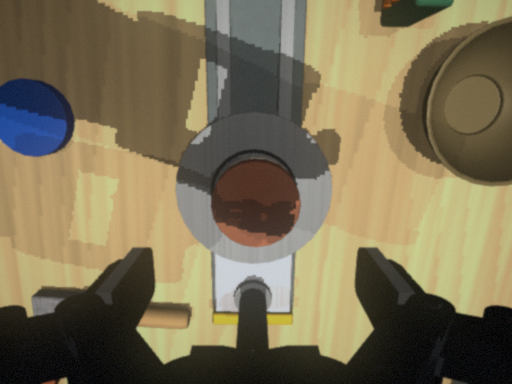

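```bash
python3 -m crank '[[-0.5,-0.65,0,0,0,0.035,1],[-0.5,-0.65,0,0,0,0.035,1],[-0.5,-0.65,0,0,0,0.035,1],[-0.5,-0.65,0,0,0,0.035,1]]' 30;  python3 -m crank '[[-0.6,-0.62,-0.1,0,0,0,1],[-0.6,-0.62,-0.1,0,0,0,1],[-0.6,-0.62,-0.1,0,0,0,1],[-0.6,-0.62,-0.1,0,0,0,1]]'
python3 -c "
from h import *
p=cam('wrist');p=cam('wrist','w23')
for l in ['tile1']: print(l,*disc(p,l),sep='\n')
go([0.435,-0.25,0.003],0.0)"
```

```text
time: 32.3
eef_pos: [0.5291, -0.1253, 0.1561]
tcp_rot: [0.708, 0.706, -0.001, -0.001]
contact_force: [0.1, 0.9, -0.5]
opening: 0.998
time: 32.7
eef_pos: [0.4375, -0.2157, 0.1727]
tcp_rot: [0.708, 0.706, -0.0, 0.0]
contact_force: [0.6, -0.4, 0.0]
opening: 0.999
tile1
(0.94, [180.8, 195.1, 245.0, 261.1], [0.3992, -0.2634, 0.0334], [0.398, -0.264])
(0.42, [499.6, 0.0, 512.0, 4.0], [0.6397, -0.0713, 0.005], [0.6433, -0.07])
t 32.85 pos [ 0.4392 -0.2135  0.1722] x [-0.     1.     0.001] y [ 1.  0. -0.] z [-0.     0.001 -1.   ] q [-0.66 -0.07  2.08  0.    1.14 -0.66] F [0.4 0.6 0. ] op 0.999
shift [-0.2441 -0.0277  1.1281] turn [-0.0001 -0.0006  0.0001] rows>= 3.5 q6 after ~ -0.66
shift [-0.2441 -0.0277  1.1281] turn [ 9.0000e-04 -1.0000e-04 -1.9999e+00] rows>= 21.0 q6 after ~ -3.8
```

View pics/w23.png

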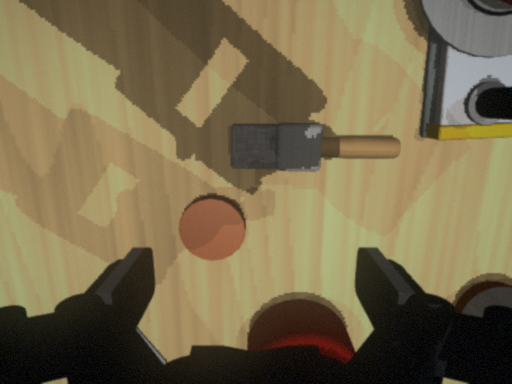

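```bash
python3 -m crank '[[-0.2,-0.15,0.2,0,0,0,1],[-0.335,-0.27,0.4,0,0,0,1],[-0.335,-0.27,0.7,0,0,0,1],[-0.335,-0.27,0.7,0,0,0,1],[-0.335,-0.27,0.7,0,0,0,1]]' 30
python3 -c "
from h import *
p=cam('wrist','w24');p=cam('wrist')
for l in ['tile1']: print(l,*disc(p,l),sep='\n')
go([0.3988,-0.2635,0.0045],0.0)"
```

```text
time: 33.35
eef_pos: [0.3985, -0.2631, 0.0671]
tcp_rot: [0.707, 0.708, 0.0, -0.001]
contact_force: [0.3, 0.9, -0.4]
opening: 1.001
tile1
(0.56, [200.3, 165.1, 303.3, 262.0], [0.3974, -0.2637, 0.0326], [0.3975, -0.264])
t 33.5 pos [ 0.4001 -0.2651  0.0702] x [-0.002  1.    -0.003] y [1.    0.002 0.003] z [ 0.003 -0.003 -1.   ] q [-0.8   0.06  2.16  0.    0.92 -0.8 ] F [0.6 0.1 0.4] op 1.002
shift [ 0.012  -0.0103  0.4379] turn [0.0021 0.0021 0.0011] rows>= 1.3 q6 after ~ -0.8
shift [ 0.012  -0.0103  0.4379] turn [-0.0032  0.0033 -1.9989] rows>= 20.9 q6 after ~ -3.94
```

```bash
python3 -m crank '[[0.01,-0.012,0.2,0,0,0,1],[0.01,-0.012,0.38,0,0,0,1],[0.01,-0.012,0.41,0,0,0,1],[0.01,-0.012,0.41,0,0,0,1],[0.01,-0.012,0.41,0,0,0,1]]' 30
python3 -c "
from h import *
p=cam('wrist','w25');p=cam('wrist');st()
for l in ['tile1']: print(l,*disc(p,l),sep='\n')"
```

```text
time: 34.0
eef_pos: [0.3977, -0.2639, 0.0081]
tcp_rot: [0.707, 0.707, -0.0, 0.002]
contact_force: [0.2, 0.4, 0.3]
opening: 0.999
t 34.1 pos [ 0.3975 -0.2639  0.008 ] x [-0.     1.    -0.003] y [1.    0.    0.003] z [ 0.003 -0.003 -1.   ] q [-0.8   0.17  2.19 -0.    0.78 -0.8 ] F [-0.4  0.4 -0.3] op 1.0
tile1
(0.87, [182.2, 185.9, 323.3, 323.3], [0.3973, -0.2633, 0.0331], [0.3976, -0.2636])
```

View pics/w25.png

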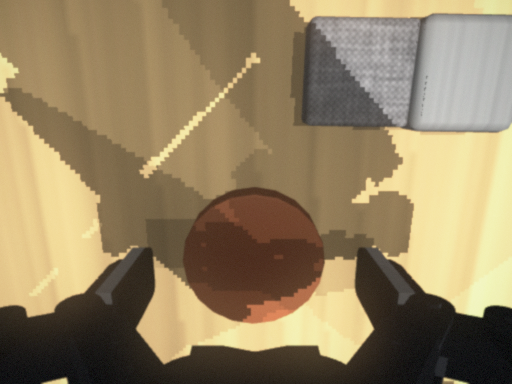

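```bash
python3 -m crank '[[0.003,0,0.02,0,0,0,1],[0.003,0,0.02,0,0,0,1],[0.003,0,0.02,0,0,0,0.6],[0.003,0,0.02,0,0,0,0.6],[0.003,0,0.02,0,0,0,0.6],[0.003,0,0.02,0,0,0,0.55],[0.003,0,0.02,0,0,0,0.55]]' 50
python3 -m crank '[[0,0,-0.1,0,0,0,0.55],[0,0,-0.4,0,0,0,0.55],[0,0,-0.8,0,0,0,0.55],[0,0,-1,0,0,0,0.55],[0,0,-1,0,0,0,0.55],[0,0,-1,0,0,0,0.55]]' 50
python3 -c "
from h import *
p=cam('wrist','w26');p=cam('wrist')
go([0.6245,-0.0445,0.16],0.055)"
```

```text
time: 34.85
eef_pos: [0.3965, -0.2625, 0.004]
tcp_rot: [0.707, 0.707, 0.0, -0.0]
contact_force: [-0.8, 1.9, 5.7]
opening: 0.717
time: 35.45
eef_pos: [0.3966, -0.2626, 0.154]
tcp_rot: [0.707, 0.707, -0.0, 0.001]
contact_force: [-0.1, -0.1, -0.5]
opening: 0.713
t 35.55 pos [ 0.3953 -0.2614  0.1513] x [0.    1.    0.003] y [ 1.    -0.    -0.003] z [-0.003  0.003 -1.   ] q [-0.8  -0.08  2.13 -0.    1.1  -0.8 ] F [ 0.1  0.8 -1. ] op 0.717
shift [ 1.4461  1.5278 -0.0584] turn [-0.0016 -0.0017 -0.035 ] rows>= 6.3 q6 after ~ -0.85
shift [ 1.4461  1.5278 -0.0584] turn [-0.0026  0.0025  1.965 ] rows>= 20.6 q6 after ~ 2.29
```

View pics/w26.png

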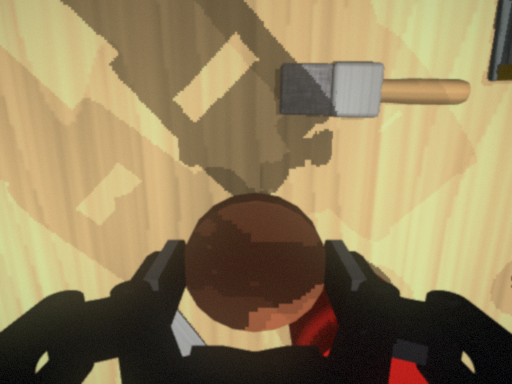

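```bash
python3 -m crank '[[0.25,0.25,0,0,0,0,0.55],[0.5,0.5,0,0,0,-0.035,0.55],[0.72,0.76,0,0,0,-0.035,0.55],[0.72,0.76,0,0,0,-0.035,0.55],[0.72,0.76,0,0,0,-0.035,0.55]]' 50
python3 -c "
from h import *
cam('wrist')
go([0.6245,-0.045,0.14],0.055)"
```

```text
time: 36.05
eef_pos: [0.5098, -0.1527, 0.1506]
tcp_rot: [0.686, 0.727, -0.001, -0.002]
contact_force: [-0.5, -0.6, -2.3]
opening: 0.713
t 36.1 pos [ 0.5092 -0.1537  0.1509] x [-0.056  0.998  0.002] y [ 0.998  0.056 -0.004] z [-0.004  0.002 -1.   ] q [-0.48  0.06  1.99 -0.    1.1  -0.54] F [ 0.  -0.4 -0.9] op 0.713
shift [0.68   0.8088 0.0708] turn [-0.0027 -0.0011  0.0009] rows>= 3.2 q6 after ~ -0.54
shift [0.68   0.8088 0.0708] turn [ 1.8000e-03 -4.2000e-03 -1.9991e+00] rows>= 20.9 q6 after ~ -3.68
```

```bash
python3 -m crank '[[0.22,0.25,0,0,0,0,0.55],[0.45,0.55,0,0,0,0,0.55],[0.68,0.8,0.03,0,0,0,0.55],[0.68,0.805,0.07,0,0,0,0.55],[0.68,0.805,0.07,0,0,0,0.55],[0.68,0.805,0.07,0,0,0,0.55],[0.68,0.805,0.07,0,0,0,0.55]]' 50
python3 -c "
from h import *
cam('wrist','w27');cam('wrist')
go([0.6245,-0.045,0.078],0.055)"
```

```text
time: 36.8
eef_pos: [0.6241, -0.0476, 0.1425]
tcp_rot: [0.688, 0.725, -0.0, -0.0]
contact_force: [-0.5, 0.1, -1.1]
opening: 0.714
t 36.9 pos [ 0.6246 -0.0474  0.143 ] x [-0.053  0.999 -0.   ] y [0.999 0.053 0.   ] z [ 0. -0. -1.] q [-0.24  0.26  1.77 -0.    1.1  -0.29] F [-0.8  0.4 -1.3] op 0.714
shift [1.590e-02 4.000e-04 4.335e-01] turn [ 0.0001  0.0002 -0.0013] rows>= 1.3 q6 after ~ -0.29
shift [1.590e-02 4.000e-04 4.335e-01] turn [ 3.0000e-04 -1.0000e-04  1.9987e+00] rows>= 20.9 q6 after ~ 2.85
```

View pics/w27.png

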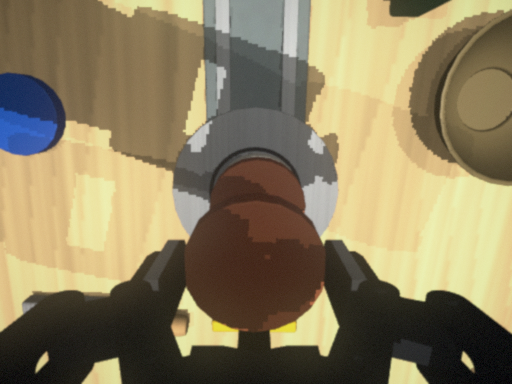

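```bash
python3 -m crank '[[0.015,0,0.2,0,0,0,0.55],[0.015,0,0.35,0,0,0,0.55],[0.015,0,0.4,0,0,0,0.55],[0.015,0,0.415,0,0,0,0.55],[0.015,0,0.42,0,0,0,0.55],[0.015,0,0.42,0,0,0,0.55],[0.015,0,0.425,0,0,0,0.55],[0.015,0,0.425,0,0,0,0.55]]' 50
python3 -m crank '[[0,0,0.005,0,0,0,0.55],[0,0,0.01,0,0,0,0.55],[0,0,0.01,0,0,0,0.55]]' 50
```

```text
time: 37.7
eef_pos: [0.6256, -0.0437, 0.0798]
tcp_rot: [0.687, 0.726, 0.0, 0.001]
contact_force: [0.3, -0.6, -1.4]
opening: 0.713
time: 38.0
eef_pos: [0.625, -0.0436, 0.0773]
tcp_rot: [0.687, 0.726, -0.0, -0.0]
contact_force: [-0.1, -0.5, -1.0]
opening: 0.715
```

```bash
python3 -m crank '[[0,0,0.005,0,0,0,0.55],[0,0,0.01,0,0,0,0.55],[0,0,0.01,0,0,0,0.55]]' 50
```

```text
time: 38.3
eef_pos: [0.6251, -0.0436, 0.0771]
tcp_rot: [0.687, 0.726, -0.0, -0.0]
contact_force: [-3.9, 1.2, 6.5]
opening: 0.712
```

```bash
python3 -m crank '[[0,0,0,0,0,0,0.72],[0,0,0,0,0,0,0.8],[0,0,0,0,0,0,0.9],[0,0,0,0,0,0,1],[0,0,0,0,0,0,1],[0,0,0,0,0,0,1]]' 30
python3 -m crank '[[0,0,-0.2,0,0,0,1],[0,0,-0.5,0,0,0,1],[0,0,-0.6,0,0,0,1],[0,0,-0.6,0,0,0,1],[0,0,-0.6,0,0,0,1]]'
python3 -c "
from h import *
p=cam('wrist','w28')
for l in ['tile1']: print(l,*disc(p,l,z=.087),sep='\n')
for l in ['cover']: print(l,*disc(p,l,z=.014),sep='\n')
go([0.437,0.01,0.16],0.0)"
```

```text
time: 38.9
eef_pos: [0.6251, -0.0437, 0.0757]
tcp_rot: [0.687, 0.726, -0.0, -0.0]
contact_force: [0.2, -0.4, -1.0]
opening: 1.0
time: 39.4
eef_pos: [0.6246, -0.0435, 0.1649]
tcp_rot: [0.687, 0.726, -0.0, -0.0]
contact_force: [0.9, -0.2, -0.7]
opening: 1.002
tile1
(0.96, [211.0, 159.1, 305.3, 250.5], [0.6266, -0.0452, 0.033], [0.6268, -0.0571])
(0.72, [216.0, 156.4, 280.1, 178.4], [0.6165, -0.0149, 0.0091], [0.622, -0.0212])
cover
(0.72, [0.4, 84.7, 77.6, 159.3], [0.4386, -0.0005, 0.0347], [0.4363, 0.0005])
(0.4, [38.6, 290.8, 192.8, 324.8], [0.544, -0.185, 0.0267], [0.493, -0.1816])
t 39.55 pos [ 0.6237 -0.0433  0.1631] x [-0.055  0.998  0.001] y [ 0.998  0.055 -0.004] z [-0.004  0.001 -1.   ] q [-0.23  0.24  1.76 -0.    1.14 -0.29] F [ 0.1 -0.4 -0.3] op 1.001
shift [ 0.4235 -1.2231  0.0268] turn [-0.0028 -0.0007  0.035 ] rows>= 3.9 q6 after ~ -0.23
shift [ 0.4235 -1.2231  0.0268] turn [ 1.100e-03 -4.400e-03 -1.965e+00] rows>= 20.6 q6 after ~ -3.37
```

View pics/w28.png

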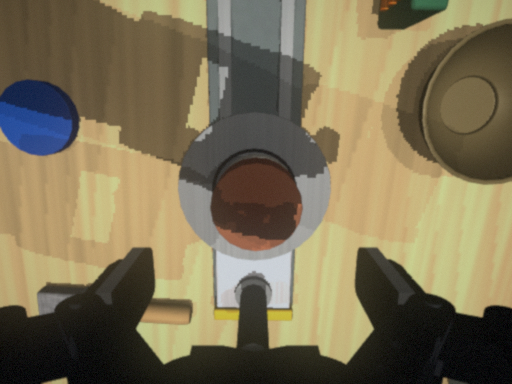

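Tile 3 is at (0.6266, −0.0452): about 1.7 mm off centre. Now the cover, at px (38,120).

```bash
python3 -m crank '[[0.2,-0.6,0,0,0,0.035,1],[0.2,-0.6,0,0,0,0.035,1],[0.2,-0.6,0,0,0,0.035,1],[0.2,-0.6,0,0,0,0.035,1]]' 30;  python3 -m crank '[[0.17,-0.63,0.05,0,0,0,1],[0.17,-0.63,0.05,0,0,0,1],[0.17,-0.63,0.05,0,0,0,1],[0.17,-0.63,0.05,0,0,0,1]]'
python3 -c "
from h import *
p=cam('wrist');p=cam('wrist','w29')
for l in ['cover']: print(l,*disc(p,l),sep='\n')
go([0.435,0.001,0.003],0.0)"
```

```text
time: 39.95
eef_pos: [0.5321, -0.0181, 0.1642]
tcp_rot: [0.707, 0.707, -0.001, -0.001]
contact_force: [-0.0, -0.4, 0.2]
opening: 1.004
time: 40.35
eef_pos: [0.4396, 0.0067, 0.1586]
tcp_rot: [0.707, 0.707, 0.0, 0.001]
contact_force: [0.7, 0.3, 1.4]
opening: 1.002
cover
(0.89, [210.4, 152.7, 282.2, 223.6], [0.4347, 0.0007, 0.0323], [0.4346, 0.0005])
t 40.5 pos [0.4416 0.0061 0.1599] x [ 0.     1.    -0.001] y [ 1.    -0.     0.003] z [ 0.003 -0.001 -1.   ] q [-0.22 -0.18  2.2  -0.    1.12 -0.22] F [ 0.7 -0.6 -0.5] op 0.999
shift [-0.0332 -0.0476  1.0462] turn [ 0.002   0.0005 -0.0002] rows>= 3.1 q6 after ~ -0.22
shift [-0.0332 -0.0476  1.0462] turn [ 7.0000e-04 -3.1000e-03  1.9998e+00] rows>= 21.0 q6 after ~ 2.92
```

View pics/w29.png

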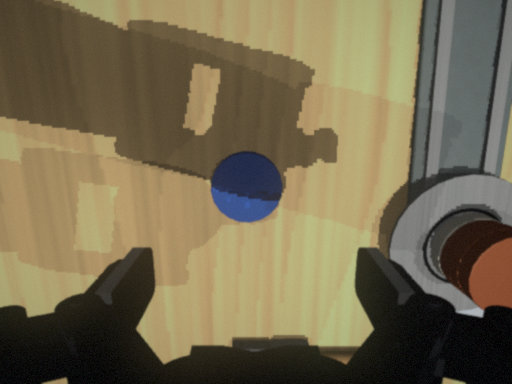

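```bash
python3 -m crank '[[-0.034,-0.04,0.35,0,0,0,1],[-0.034,-0.04,0.65,0,0,0,1],[-0.034,-0.04,0.95,0,0,0,1],[-0.034,-0.04,0.99,0,0,0,1],[-0.034,-0.04,0.99,0,0,0,1],[-0.034,-0.04,0.99,0,0,0,1],[-0.034,-0.04,0.99,0,0,0,1]]' 30
python3 -c "
from h import *
p=cam('wrist');p=cam('wrist','w30');st()
for l in ['cover']: print(l,*disc(p,l),sep='\n')"
```

```text
time: 41.2
eef_pos: [0.436, 0.0011, 0.0127]
tcp_rot: [0.707, 0.707, 0.002, 0.003]
contact_force: [0.5, 0.1, 0.5]
opening: 0.999
t 41.3 pos [0.4351 0.0013 0.0122] x [-0.     1.    -0.001] y [1.    0.    0.005] z [ 0.005 -0.001 -1.   ] q [-0.23  0.07  2.28 -0.    0.78 -0.23] F [0.4 0.4 0.6] op 0.999
cover
(0.56, [181.0, 187.4, 319.2, 317.7], [0.4346, 0.0018, 0.0329], [0.4345, 0.0014])
```

View pics/w30.png

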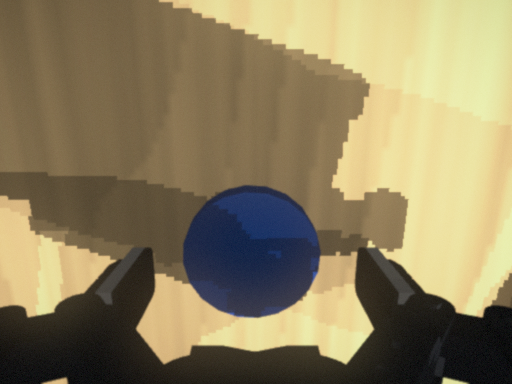

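```bash
python3 -m crank '[[0.003,0,0.05,0,0,0,1],[0.003,0,0.053,0,0,0,1],[0.003,0,0.053,0,0,0,1],[0.003,0,0.053,0,0,0,0.6],[0.003,0,0.053,0,0,0,0.6],[0.003,0,0.053,0,0,0,0.6],[0.003,0,0.053,0,0,0,0.55],[0.003,0,0.053,0,0,0,0.55]]' 50
python3 -m crank '[[0,0,-0.1,0,0,0,0.55],[0,0,-0.4,0,0,0,0.55],[0,0,-0.8,0,0,0,0.55],[0,0,-1,0,0,0,0.55],[0,0,-1,0,0,0,0.55],[0,0,-1,0,0,0,0.55]]' 50
python3 -c "
from h import *
p=cam('wrist','w31');p=cam('wrist')
go([0.6245,-0.0445,0.155],0.055)"
```

```text
time: 42.15
eef_pos: [0.4334, 0.0022, 0.0028]
tcp_rot: [0.707, 0.707, -0.0, -0.0]
contact_force: [-1.3, 0.6, 5.3]
opening: 0.72
time: 42.75
eef_pos: [0.4333, 0.0022, 0.1525]
tcp_rot: [0.707, 0.707, 0.0, 0.001]
contact_force: [-0.2, -0.9, -2.8]
opening: 0.718
t 42.85 pos [0.4316 0.0026 0.1499] x [-0.     1.     0.001] y [ 1.     0.    -0.004] z [-0.004  0.001 -1.   ] q [-0.23 -0.18  2.22  0.    1.11 -0.23] F [ 1.2 -0.9 -1.6] op 0.716
shift [-0.3138  1.2859 -0.0396] turn [-0.0025 -0.0007 -0.035 ] rows>= 4.0 q6 after ~ -0.29
shift [-0.3138  1.2859 -0.0396] turn [-1.000e-03  3.900e-03  1.965e+00] rows>= 20.6 q6 after ~ 2.86
```

View pics/w31.png

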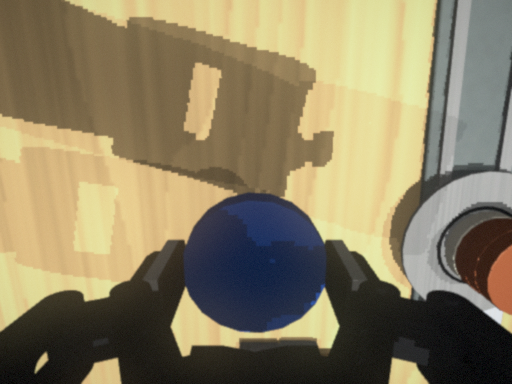

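```bash
python3 -m crank '[[-0.05,0.25,0,0,0,0,0.55],[-0.12,0.5,0,0,0,-0.035,0.55],[-0.17,0.7,-0.03,0,0,-0.035,0.55],[-0.17,0.7,-0.03,0,0,-0.035,0.55],[-0.17,0.7,-0.03,0,0,-0.035,0.55]]' 50
python3 -c "
from h import *
cam('wrist')
go([0.6245,-0.0445,0.15],0.055)"
```

```text
time: 43.35
eef_pos: [0.5367, -0.0231, 0.1536]
tcp_rot: [0.687, 0.726, -0.001, -0.003]
contact_force: [-0.7, 0.3, -1.9]
opening: 0.715
t 43.4 pos [ 0.5362 -0.0228  0.1538] x [-0.055  0.998  0.002] y [ 0.998  0.055 -0.005] z [-0.006  0.001 -1.   ] q [-0.23  0.06  1.98 -0.    1.1  -0.29] F [-0.8  0.1 -2.4] op 0.718
shift [-0.1767  0.5802  0.022 ] turn [-0.0035 -0.001  -0.    ] rows>= 1.8 q6 after ~ -0.29
shift [-0.1767  0.5802  0.022 ] turn [-1.6e-03  5.5e-03  2.0e+00] rows>= 21.0 q6 after ~ 2.85
```

```bash
python3 -m crank '[[-0.08,0.25,0,0,0,0,0.55],[-0.15,0.5,0,0,0,0,0.55],[-0.177,0.577,0.02,0,0,0,0.55],[-0.177,0.577,0.02,0,0,0,0.55],[-0.177,0.577,0.02,0,0,0,0.55],[-0.177,0.577,0.02,0,0,0,0.55],[-0.177,0.577,0.02,0,0,0,0.55]]' 50
python3 -c "
from h import *
cam('wrist','w32');cam('wrist')
go([0.6245,-0.0445,0.091],0.055)"
```

```text
time: 44.1
eef_pos: [0.6249, -0.0446, 0.1535]
tcp_rot: [0.687, 0.726, -0.0, -0.0]
contact_force: [0.4, 0.1, -0.7]
opening: 0.718
t 44.2 pos [ 0.6254 -0.0448  0.1537] x [-0.055  0.998  0.   ] y [0.998 0.055 0.   ] z [ 0.  0. -1.] q [-0.23  0.25  1.76  0.    1.12 -0.29] F [-0.  -0.6 -1.8] op 0.718
shift [ 0.0022 -0.0059  0.4182] turn [ 0.     -0.      0.0001] rows>= 1.3 q6 after ~ -0.29
shift [ 0.0022 -0.0059  0.4182] turn [ 0.      0.     -1.9999] rows>= 21.0 q6 after ~ -3.43
```

View pics/w32.png

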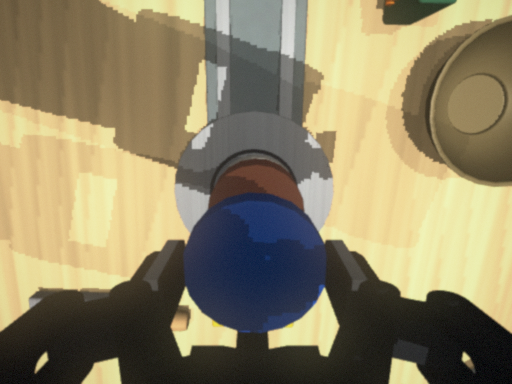

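```bash
python3 -m crank '[[0.003,-0.006,0.2,0,0,0,0.55],[0.003,-0.006,0.35,0,0,0,0.55],[0.003,-0.006,0.4,0,0,0,0.55],[0.003,-0.006,0.41,0,0,0,0.55],[0.003,-0.006,0.415,0,0,0,0.55],[0.003,-0.006,0.415,0,0,0,0.55],[0.003,-0.006,0.42,0,0,0,0.55],[0.003,-0.006,0.42,0,0,0,0.55]]' 50
python3 -m crank '[[0,0,0.004,0,0,0,0.55],[0,0,0.008,0,0,0,0.55],[0,0,0.008,0,0,0,0.55]]' 50
```

```text
time: 45.0
eef_pos: [0.6255, -0.0447, 0.0913]
tcp_rot: [0.687, 0.726, 0.0, 0.001]
contact_force: [-0.4, 0.4, -1.2]
opening: 0.716
time: 45.3
eef_pos: [0.6253, -0.0447, 0.0899]
tcp_rot: [0.687, 0.726, 0.0, 0.0]
contact_force: [-1.0, 0.1, 1.6]
opening: 0.714
```

```bash
python3 -m crank '[[0,0,0.002,0,0,0,0.6],[0,0,0,0,0,0,0.72],[0,0,0,0,0,0,0.8],[0,0,0,0,0,0,0.9],[0,0,0,0,0,0,1],[0,0,0,0,0,0,1],[0,0,0,0,0,0,1]]' 30
python3 -m crank '[[0,0,-0.2,0,0,0,1],[0,0,-0.5,0,0,0,1],[0,0,-0.65,0,0,0,1],[0,0,-0.65,0,0,0,1],[0,0,-0.65,0,0,0,1]]'
python3 -c "
from h import *
p=cam('wrist');p=cam('wrist','w33')
for l in ['cover']: print(l,*disc(p,l,z=.101),sep='\n')
s=cam('scene');big(s['pixels'],(160,170,360,290),'s33',4)
go([0.6245,-0.22,0.2],0.055)"
```

```text
time: 46.0
eef_pos: [0.6251, -0.0446, 0.0892]
tcp_rot: [0.687, 0.726, -0.0, -0.0]
contact_force: [0.2, -0.4, -0.0]
opening: 0.998
time: 46.5
eef_pos: [0.6251, -0.0447, 0.1869]
tcp_rot: [0.687, 0.726, 0.0, 0.0]
contact_force: [-0.4, -0.0, -0.9]
opening: 1.004
cover
(0.92, [211.1, 157.7, 300.9, 248.1], [0.625, -0.0463, 0.0328], [0.6269, -0.0594])
t 46.7 pos [ 0.6239 -0.0444  0.1844] x [-0.055  0.998  0.001] y [ 0.998  0.055 -0.004] z [-0.004  0.001 -1.   ] q [-0.23  0.22  1.74  0.    1.18 -0.29] F [-0.3  0.1  0. ] op 1.005
shift [-1.1691 -0.0607 -0.1054] turn [-0.0025 -0.0007 -0.    ] rows>= 3.5 q6 after ~ -0.29
shift [-1.1691 -0.0607 -0.1054] turn [-1.2e-03  3.9e-03  2.0e+00] rows>= 21.0 q6 after ~ 2.85
```

View pics/w33.png

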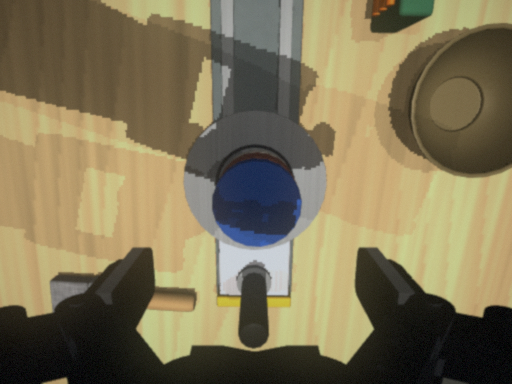

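View pics/s33.png

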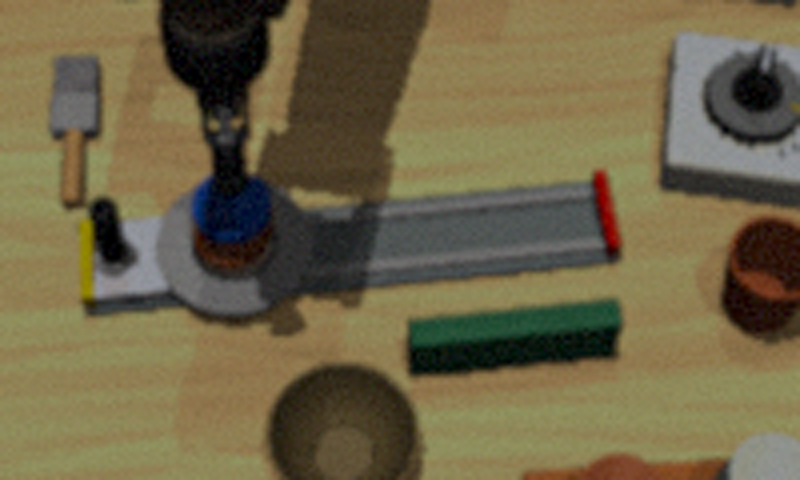

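```bash
python3 -m crank '[[-0.3,-0.005,0,0,0,0.0083,1],[-0.6,-0.01,0,0,0,0.0083,1],[-0.69,-0.01,0,0,0,0.0083,1],[-0.69,-0.01,0,0,0,0.0083,1],[-0.69,-0.01,0,0,0,0.0083,1],[-0.69,-0.01,0,0,0,0.0083,1]]' 40
python3 -c "
from h import *
p=cam('wrist');p=cam('wrist','w34')
print([(round(d['confidence'],2),np.round(d['location']),np.round(atz(p,d['location'],.11),4)) for d in finder.pinpoint('carriage_handle',p)[:3]])
go([0.6292,-0.147,0.07],0.042)"
```

```text
time: 47.3
eef_pos: [0.6291, -0.1465, 0.1862]
tcp_rot: [0.692, 0.722, -0.0, -0.001]
contact_force: [0.5, -0.1, -0.0]
opening: 0.999
[(0.87, array([210., 254.]), array([ 0.6291, -0.1498,  0.11  ]))]
t 47.45 pos [ 0.6293 -0.1467  0.1867] x [-0.044  0.999  0.   ] y [ 0.999  0.044 -0.   ] z [-0.  0. -1.] q [-0.39  0.26  1.69  0.    1.19 -0.43] F [-0.   0.5  0.8] op 1.003
shift [-2.300e-03 -7.000e-04  7.783e-01] turn [-0.0001 -0.0002  0.0011] rows>= 2.3 q6 after ~ -0.43
shift [-2.300e-03 -7.000e-04  7.783e-01] turn [ 2.0000e-04 -1.0000e-04 -1.9989e+00] rows>= 20.9 q6 after ~ -3.57
```

View pics/w34.png

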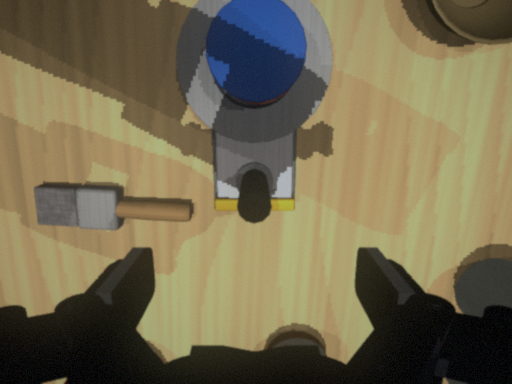

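```bash
python3 -m crank '[[-0.015,0,0.3,0,0,0,1],[-0.015,0,0.6,0,0,0,1],[-0.015,0,0.76,0,0,0,1],[-0.015,0,0.76,0,0,0,1],[-0.015,0,0.76,0,0,0,1],[-0.015,0,0.76,0,0,0,1]]' 40
python3 -m crank '[[0,0,0,0,0,0,0.6],[0,0,0,0,0,0,0.4],[0,0,0,0,0,0,0.1],[0,0,0,0,0,0,0.1],[0,0,0,0,0,0,0.1],[0,0,0,0,0,0,0.1]]' 30
python3 -c "
from h import *
st()"
```

```text
time: 48.05
eef_pos: [0.6312, -0.1507, 0.0756]
tcp_rot: [0.692, 0.722, 0.001, 0.002]
contact_force: [-0.2, -0.4, 1.0]
opening: 0.995
time: 48.65
eef_pos: [0.6288, -0.1504, 0.0733]
tcp_rot: [0.692, 0.722, -0.001, -0.001]
contact_force: [-4.6, -0.8, 4.4]
opening: 0.272
t 48.65 pos [ 0.6288 -0.1504  0.0733] x [-0.042  0.999  0.   ] y [ 0.999  0.042 -0.002] z [-0.002 -0.    -1.   ] q [-0.39  0.39  1.75 -0.    1.   -0.43] F [-4.6 -0.8  4.4] op 0.272
```

```bash
python3 -m crank '[[0.01,0,0,0,0,0,0.1],[0.03,0,0,0,0,0,0.1],[0.06,0,0,0,0,0,0.1],[0.1,0,0,0,0,0,0.1],[0.15,0,0,0,0,0,0.1],[0.2,0,0,0,0,0,0.1],[0.25,0,0,0,0,0,0.1],[0.3,0,0,0,0,0,0.1],[0.35,0,0,0,0,0,0.1],[0.39,0,0,0,0,0,0.1],[0.42,0,0,0,0,0,0.1],[0.43,0,0,0,0,0,0.1]]' 30
python3 -c "
from h import *
p=cam('wrist','w35')"
```

```text
time: 49.85
eef_pos: [0.6259, -0.0863, 0.0733]
tcp_rot: [0.692, 0.722, -0.001, -0.0]
contact_force: [-6.3, -2.8, 5.7]
opening: 0.272
```

View pics/w35.png

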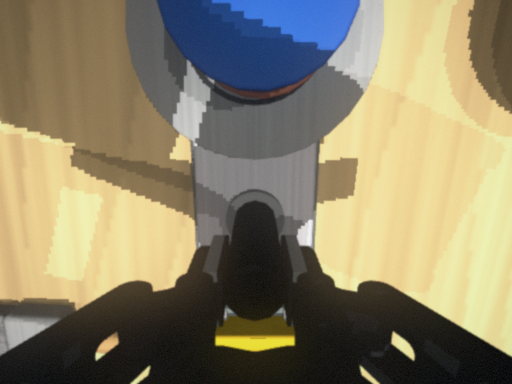

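```bash
python3 -m crank '[[0.01,0,0,0,0,0,0.1],[0.03,0,0,0,0,0,0.1],[0.06,-0.005,0,0,0,0,0.1],[0.1,-0.005,0,0,0,0,0.1],[0.15,-0.01,0,0,0,0,0.1],[0.2,-0.01,0,0,0,0,0.1],[0.25,-0.01,0,0,0,0,0.1],[0.3,-0.01,0,0,0,0,0.1],[0.35,-0.01,0,0,0,0,0.1],[0.39,-0.01,0,0,0,0,0.1],[0.42,-0.01,0,0,0,0,0.1],[0.43,-0.01,0,0,0,0,0.1]]' 30
python3 -m crank '[[0.01,0,0,0,0,0,0.1],[0.03,0,0,0,0,0,0.1],[0.06,0,0,0,0,0,0.1],[0.1,0,0,0,0,0,0.1],[0.15,0,0,0,0,0,0.1],[0.2,0,0,0,0,0,0.1],[0.25,0,0,0,0,0,0.1],[0.3,0,0,0,0,0,0.1],[0.35,0,0,0,0,0,0.1],[0.39,0,0,0,0,0,0.1],[0.42,0,0,0,0,0,0.1],[0.43,0,0,0,0,0,0.1]]' 30
python3 -c "
from h import *
p=cam('wrist','w36');st()"
```

```text
time: 51.1
eef_pos: [0.623, -0.0204, 0.0733]
tcp_rot: [0.692, 0.722, 0.001, 0.0]
contact_force: [-0.0, -3.0, 5.8]
opening: 0.269
time: 52.3
eef_pos: [0.6201, 0.0442, 0.0733]
tcp_rot: [0.692, 0.722, 0.001, 0.0]
contact_force: [-0.8, -3.4, 5.7]
opening: 0.273
t 52.35 pos [0.6201 0.0443 0.0733] x [-0.042  0.999  0.001] y [0.999 0.042 0.001] z [ 0.001  0.001 -1.   ] q [-0.09  0.34  1.82  0.    0.98 -0.14] F [-0.8 -1.1  5.3] op 0.271
```

View pics/w36.png

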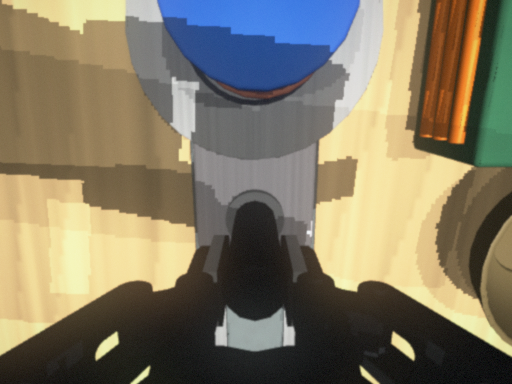

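```bash
python3 -m crank '[[0.01,0,0,0,0,0,0.1],[0.03,0,0,0,0,0,0.1],[0.06,0,0,0,0,0,0.1],[0.08,0,0,0,0,0,0.1],[0.1,0,0,0,0,0,0.1],[0.115,0,0,0,0,0,0.1],[0.13,0,0,0,0,0,0.1],[0.14,0,0,0,0,0,0.1],[0.15,0,0,0,0,0,0.1],[0.155,0,0,0,0,0,0.1],[0.155,0,0,0,0,0,0.1]]' 30
```

```text
time: 53.45
eef_pos: [0.6191, 0.0658, 0.0733]
tcp_rot: [0.692, 0.722, -0.0, 0.001]
contact_force: [-0.1, -6.1, 5.9]
opening: 0.273
```

```bash
python3 -m crank '[[0.005,0,0,0,0,0,0.1],[0.01,0,0,0,0,0,0.1],[0.02,0,0,0,0,0,0.1],[0.03,0,0,0,0,0,0.1],[0.03,0,0,0,0,0,0.1],[0.03,0,0,0,0,0,0.1]]' 30
```

```text
time: 54.05
eef_pos: [0.6191, 0.0658, 0.0733]
tcp_rot: [0.692, 0.722, -0.003, 0.003]
contact_force: [-0.6, -19.2, 4.7]
opening: 0.27
```

```bash
python3 -m crank '[[-0.015,0,0,0,0,0,0.1],[-0.03,0,0,0,0,0,0.1],[-0.03,0,0,0,0,0,0.1],[-0.03,0,0,0,0,0,0.5],[-0.03,0,0,0,0,0,1],[-0.03,0,0,0,0,0,1],[-0.03,0,0,0,0,0,1],[-0.03,0,0,0,0,0,1]]' 30
python3 -m crank '[[0,0,-0.3,0,0,0,1],[0,0,-0.6,0,0,0,1],[0,0,-0.9,0,0,0,1],[0,0,-0.9,0,0,0,1],[0,0,-0.9,0,0,0,1]]' 30
python3 -c "
from h import *
p=cam('wrist');p=cam('wrist','w37');st()
for l in ['cover']: print(l,*disc(p,l,z=.101),sep='\n')
print([(round(d['confidence'],2),np.round(d['location']),np.round(atz(p,d['location'],.11),4)) for d in finder.pinpoint('carriage_handle',p)[:3]])
"
```

```text
time: 54.85
eef_pos: [0.6185, 0.0666, 0.0724]
tcp_rot: [0.692, 0.722, -0.0, -0.0]
contact_force: [-0.5, -0.1, 0.1]
opening: 0.999
time: 55.35
eef_pos: [0.6197, 0.0663, 0.2098]
tcp_rot: [0.692, 0.722, 0.001, 0.001]
contact_force: [-1.0, -0.1, -0.5]
opening: 1.0
t 55.45 pos [0.6178 0.0663 0.2061] x [-0.042  0.999  0.   ] y [ 0.999  0.042 -0.003] z [-0.003  0.    -1.   ] q [-0.06  0.19  1.74  0.    1.22 -0.1 ] F [ 0.  -0.5  0.1] op 0.997
cover
(0.93, [211.5, 3.2, 303.1, 99.2], [0.6163, 0.1685, 0.032], [0.6165, 0.1762])
[(0.56, array([196., 255.]), array([0.6193, 0.0664, 0.11  ]))]
```

View pics/w37.png

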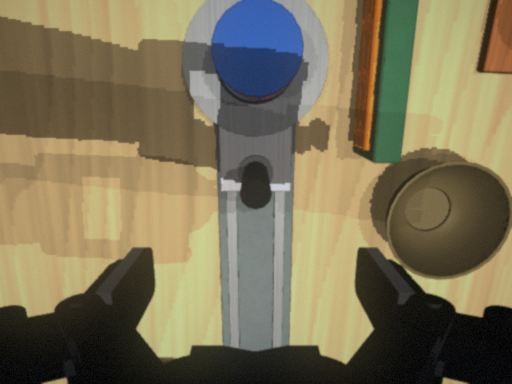

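```bash
python3 -c "
from h import *
p=cam('top');big(p['pixels'],(160,130,340,240),'t38',4)
s=cam('scene');big(s['pixels'],(200,160,380,270),'s38',4)
go([0.53,0.36,0.25],0.0)"
```

```text
t 55.65 pos [0.6179 0.0662 0.2058] x [-0.042  0.999  0.   ] y [ 0.999  0.042 -0.003] z [-0.003  0.    -1.   ] q [-0.06  0.19  1.74  0.    1.22 -0.1 ] F [ 0.7 -0.7  0.5] op 1.002
shift [ 1.9814 -0.5043 -0.2925] turn [-0.0021 -0.0002  0.0267] rows>= 6.2 q6 after ~ -0.06
shift [ 1.9814 -0.5043 -0.2925] turn [ 3.0000e-04 -3.3000e-03 -1.9733e+00] rows>= 20.7 q6 after ~ -3.2
```

View pics/t38.png

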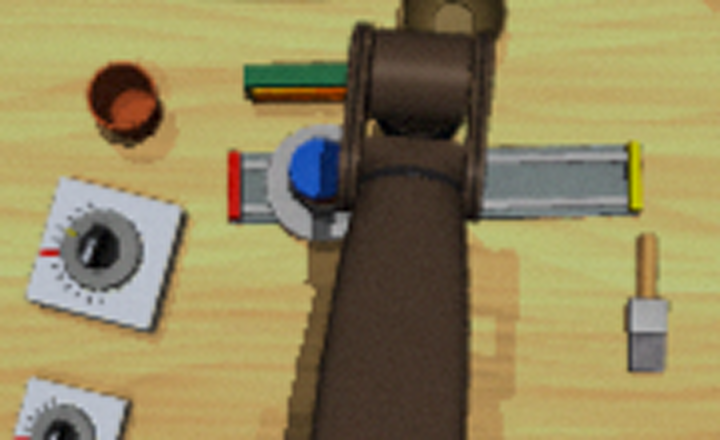

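View pics/s38.png

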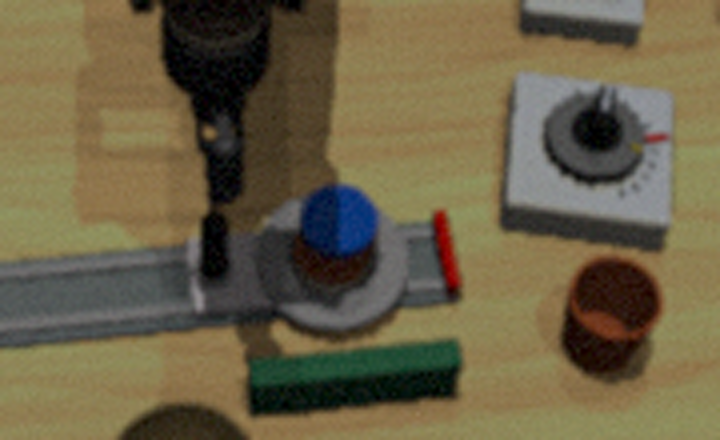

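```bash
python3 -m crank '[[0.99,-0.25,-0.2,0,0,0.0267,1],[0.99,-0.25,-0.2,0,0,0.0267,1],[0.99,-0.25,-0.2,0,0,0.0267,1],[0.99,-0.25,-0.2,0,0,0.0267,1]]' 30; python3 -m crank '[[0.97,-0.3,-0.1,0,0,0,1],[0.97,-0.3,-0.1,0,0,0,1],[0.97,-0.3,-0.1,0,0,0,1],[0.97,-0.3,-0.1,0,0,0,1],[0.97,-0.3,-0.1,0,0,0,1]]'
python3 -c "
from h import *
p=cam('wrist');p=cam('wrist','w39');st()
big(p['pixels'],(100,80,400,300),'w39b',2.6)
Z={'timer_grip':.109,'timer_pointer':.109,'timer_mark':.05,'ring_mark':.069,'control_box':0}
for l in Z: print(l,[(round(d['confidence'],2),np.round(d['location']),np.round(atz(p,d['location'],Z[l]),4)) for d in finder.pinpoint(l,p)[:3]])
"
```

```text
time: 56.05
eef_pos: [0.5737, 0.2175, 0.2385]
tcp_rot: [0.705, 0.709, 0.001, -0.0]
contact_force: [-0.9, -0.3, 0.8]
opening: 0.998
time: 56.55
eef_pos: [0.5295, 0.3591, 0.2519]
tcp_rot: [0.706, 0.708, -0.001, 0.0]
contact_force: [-0.1, -0.6, 0.3]
opening: 1.002
t 56.65 pos [0.5303 0.3573 0.2518] x [ 0.001  1.    -0.001] y [ 1.    -0.001 -0.001] z [-0.001 -0.001 -1.   ] q [ 0.43  0.2   1.65 -0.    1.3   0.44] F [-0.5 -0.1  0.7] op 1.002
timer_grip [(0.96, array([132., 256.]), array([0.5313, 0.401 , 0.109 ])), (0.88, array([91., 25.]), array([0.3454, 0.4332, 0.109 ])), (0.22, array([351., 332.]), array([0.6089, 0.1835, 0.109 ]))]
timer_pointer [(0.85, array([120., 229.]), array([0.5092, 0.4105, 0.109 ])), (0.68, array([86.,  9.]), array([0.3328, 0.4369, 0.109 ]))]
timer_mark [(0.86, array([45., 48.]), array([0.3364, 0.4762, 0.05  ])), (0.62, array([ 66., 253.]), array([0.5291, 0.4574, 0.05  ])), (0.56, array([238.,   4.]), array([0.2562, 0.2807, 0.05  ]))]
ring_mark [(0.92, array([84., 18.]), array([0.3136, 0.44  , 0.069 ])), (0.58, array([ 98., 275.]), array([0.5491, 0.4281, 0.069 ]))]
control_box [(0.88, array([253.,  45.]), array([0.2642, 0.2387, 0.    ])), (0.84, array([93., 77.]), array([0.332 , 0.4333, 0.    ])), (0.71, array([125., 251.]), array([0.5265, 0.3986, 0.    ]))]
```

View pics/w39.png

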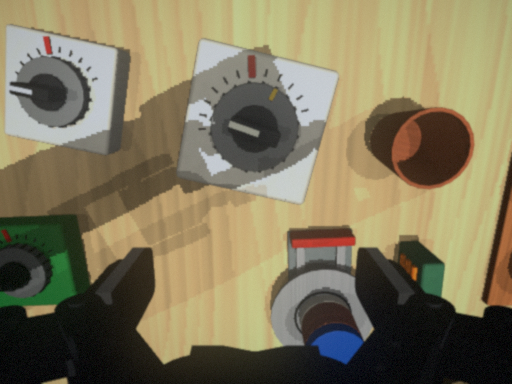

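View pics/w39b.png

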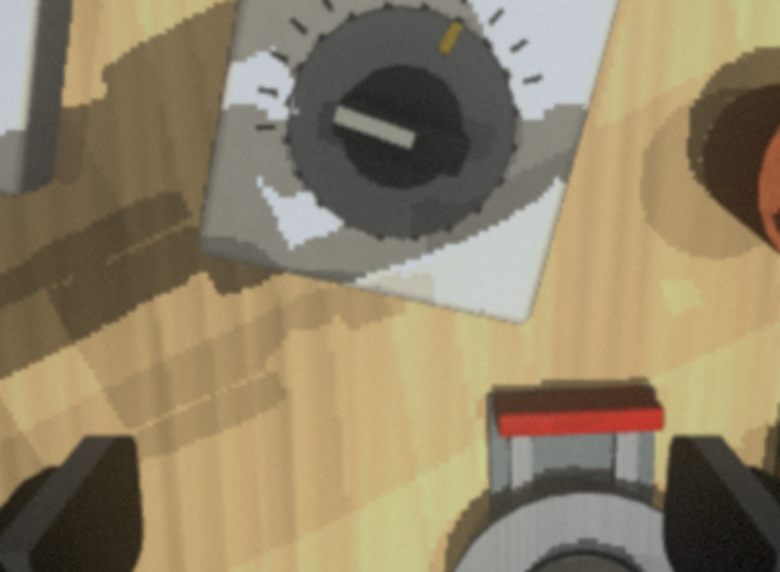

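```bash
python3 -c "
from h import *
p=cam('wrist')
a=atz(p,(125,230),.109);b=atz(p,(133.8,258.5),.109);print(a,b,np.degrees(np.arctan2(a[1]-b[1],a[0]-b[0])))
go([0.5313,0.401,0.2],np.radians(72))
"
```

```text
[0.5108869  0.40571453 0.109     ] [0.53456104 0.39843777 0.109     ] 162.91404574679112
t 56.95 pos [0.5306 0.3574 0.2527] x [ 0.002  1.    -0.   ] y [ 1.    -0.002 -0.   ] z [-0. -0. -1.] q [ 0.43  0.19  1.65 -0.    1.3   0.44] F [-0.7 -1.4 -0.1] op 1.0
shift [0.2905 0.0044 0.351 ] turn [-2.00e-04  0.00e+00 -8.01e-01] rows>= 8.4 q6 after ~ -0.82
shift [0.2905 0.0044 0.351 ] turn [0.000e+00 2.000e-04 1.199e+00] rows>= 12.6 q6 after ~ 2.32
```

```bash
python3 -m crank '[[0.29,0,0.2,0,0,-0.81,1],[0.29,0,0.2,0,0,-0.81,1],[0.29,0,0.2,0,0,-0.81,1],[0.29,0,0.2,0,0,-0.81,1],[0.29,0,0.2,0,0,-0.81,1],[0.29,0,0.2,0,0,-0.81,1],[0.29,0,0.2,0,0,-0.81,1],[0.29,0,0.2,0,0,-0.81,1],[0.29,0,0.2,0,0,-0.81,1],[0.29,0,0.2,0,0,-0.81,1]]' 30
python3 -c "
from h import *
p=cam('wrist');p=cam('wrist','w40');st()
Z={'timer_grip':.109,'timer_pointer':.109,'timer_mark':.051,'ring_mark':.069}
for l in Z: print(l,[(round(d['confidence'],2),np.round(d['location']),np.round(atz(p,d['location'],Z[l]),4)) for d in finder.pinpoint(l,p)[:3]])
"
```

```text
time: 57.95
eef_pos: [0.5303, 0.4015, 0.2228]
tcp_rot: [0.149, 0.989, 0.0, 0.0]
contact_force: [0.8, -0.4, -0.4]
opening: 0.998
t 58.05 pos [0.5303 0.4016 0.2228] x [-0.955  0.296 -0.   ] y [ 0.296  0.955 -0.   ] z [ 0. -0. -1.] q [ 0.5   0.27  1.61 -0.    1.26 -0.77] F [0.2 0.3 0.3] op 0.997
timer_grip [(0.87, array([190., 254.]), array([0.5306, 0.4016, 0.109 ]))]
timer_pointer [(0.88, array([163., 255.]), array([0.5104, 0.4082, 0.109 ]))]
timer_mark [(0.79, array([152., 310.]), array([0.5259, 0.4571, 0.051 ]))]
ring_mark [(0.87, array([188., 291.]), array([0.5485, 0.431 , 0.069 ])), (0.34, array([161., 253.]), array([0.5147, 0.4054, 0.069 ]))]
```

View pics/w40.png

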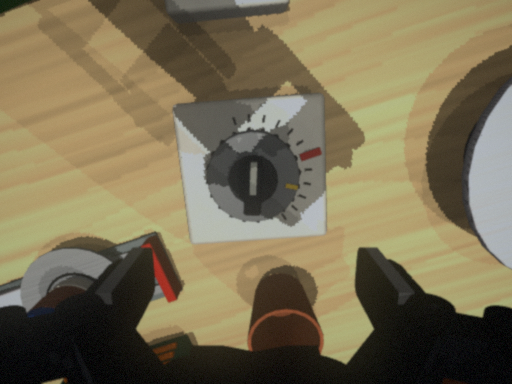

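```bash
python3 -c "
from h import *
p=cam('wrist')
m=atz(p,(153.5,311),.051);print(m,np.degrees(np.arctan2(m[1]-.4016,m[0]-.5306)),np.hypot(m[1]-.4016,m[0]-.5306))"
python3 -m crank '[[0,0,0.3,0,0,0,1],[0,0,0.6,0,0,0,1],[0,0,0.85,0,0,0,1],[0,0,0.9,0,0,0,1],[0,0,0.9,0,0,0,1],[0,0,0.9,0,0,0,1]]' 20
python3 -c "
from h import *
p=cam('wrist');p=cam('wrist','w41');st()"
```

```text
[0.52691901 0.4584097  0.051     ] 93.70730515818906 0.05692882912071536
time: 58.9
eef_pos: [0.5316, 0.4029, 0.0904]
tcp_rot: [0.149, 0.989, 0.001, 0.002]
contact_force: [0.2, -0.3, 0.6]
opening: 0.999
t 59.0 pos [0.532  0.4031 0.0913] x [-0.956  0.294 -0.004] y [0.294 0.956 0.004] z [ 0.005  0.003 -1.   ] q [ 0.5   0.41  1.7   0.    1.04 -0.78] F [-0.3  0.9 -0.6] op 1.0
```

View pics/w41.png

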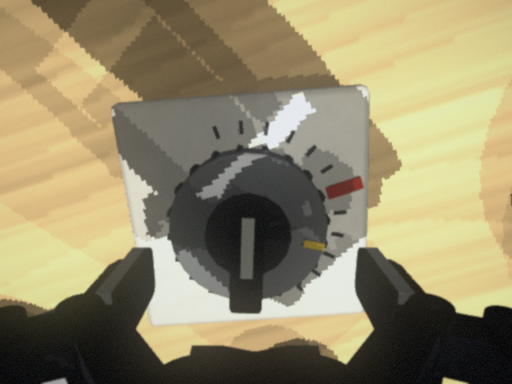

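```bash
python3 -m crank '[[0,0,0.01,0,0,0,1],[0,0,0.01,0,0,0,0.5],[0,0,0.01,0,0,0,0.3],[0,0,0.01,0,0,0,0.05],[0,0,0.01,0,0,0,0.05],[0,0,0.01,0,0,0,0.05],[0,0,0.01,0,0,0,0.05],[0,0,0.01,0,0,0,0.05]]' 25
python3 -c "
from h import *
st()"
```

```text
time: 59.8
eef_pos: [0.5298, 0.4003, 0.0864]
tcp_rot: [0.148, 0.989, -0.002, -0.001]
contact_force: [-0.9, -5.9, 3.1]
opening: 0.156
t 59.8 pos [0.5298 0.4003 0.0864] x [-0.956  0.293  0.001] y [ 0.293  0.956 -0.004] z [-0.002 -0.004 -1.   ] q [ 0.5   0.41  1.7  -0.    1.04 -0.78] F [-0.9 -5.9  3.1] op 0.156
```

```bash
python3 -m crank '[[0,0,0,0,0,0.04,0.05],[0,0,0,0,0,0.11,0.05],[0,0,0,0,0,0.18,0.05],[0,0,0,0,0,0.26,0.05],[0,0,0,0,0,0.34,0.05],[0,0,0,0,0,0.42,0.05],[0,0,0,0,0,0.5,0.05],[0,0,0,0,0,0.58,0.05],[0,0,0,0,0,0.66,0.05],[0,0,0,0,0,0.73,0.05],[0,0,0,0,0,0.765,0.05],[0,0,0,0,0,0.765,0.05]]' 25
python3 -c "
from h import *
cam('wrist','w42');st()"
```

```text
time: 61.0
eef_pos: [0.5295, 0.3999, 0.0864]
tcp_rot: [0.682, 0.731, -0.003, 0.001]
contact_force: [-3.1, -6.7, 4.1]
opening: 0.16
t 61.05 pos [0.5294 0.3999 0.0864] x [-0.071  0.997 -0.005] y [ 0.997  0.071 -0.003] z [-0.003 -0.005 -1.   ] q [ 0.5   0.41  1.7  -0.    1.04  0.43] F [-3.8 -5.7  4.2] op 0.157
```

View pics/w42.png

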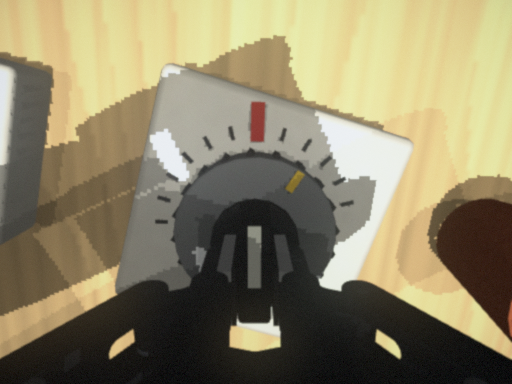

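```bash
python3 -m crank '[[0,0,0,0,0,0.02,0.05],[0,0,0,0,0,0.02,0.05],[0,0,0,0,0,0.02,0.3],[0,0,0,0,0,0.02,0.6],[0,0,0,0,0,0.02,1],[0,0,0,0,0,0.02,1],[0,0,0,0,0,0.02,1],[0,0,0,0,0,0.02,1]]' 25
python3 -m crank '[[0,0,-0.2,0,0,0,1],[0,0,-0.5,0,0,0,1],[0,0,-0.8,0,0,0,1],[0,0,-0.8,0,0,0,1],[0,0,-0.8,0,0,0,1],[0,0,-0.8,0,0,0,1]]' 25
python3 -c "
from h import *
p=cam('wrist');p=cam('wrist','w43');st()
Z={'timer_grip':.109,'timer_pointer':.109,'timer_mark':.051,'ring_mark':.069}
for l in Z: print(l,[(round(d['confidence'],2),np.round(d['location']),np.round(atz(p,d['location'],Z[l]),4)) for d in finder.pinpoint(l,p)[:3]])
big(p['pixels'],(150,60,350,260),'w43b',3)
"
```

```text
time: 61.85
eef_pos: [0.5301, 0.4021, 0.0863]
tcp_rot: [0.693, 0.721, 0.0, -0.0]
contact_force: [-0.6, -0.1, 0.1]
opening: 1.0
time: 62.45
eef_pos: [0.5293, 0.4016, 0.2046]
tcp_rot: [0.693, 0.721, -0.001, -0.0]
contact_force: [-0.6, -0.1, -0.6]
opening: 1.002
t 62.55 pos [0.529  0.4014 0.2037] x [-0.039  0.999 -0.002] y [ 0.999  0.039 -0.004] z [-0.004 -0.002 -1.   ] q [0.5  0.29 1.63 0.   1.23 0.46] F [ 0.4 -0.3 -0.1] op 1.001
timer_grip [(0.78, array([200., 256.]), array([0.5304, 0.3996, 0.109 ]))]
timer_pointer [(0.91, array([168., 256.]), array([0.5295, 0.4227, 0.109 ]))]
timer_mark [(0.82, array([80., 26.]), array([0.3364, 0.478 , 0.051 ])), (0.79, array([115., 258.]), array([0.5301, 0.4578, 0.051 ]))]
ring_mark [(0.91, array([150., 278.]), array([0.5472, 0.4307, 0.069 ]))]
```

View pics/w43b.png

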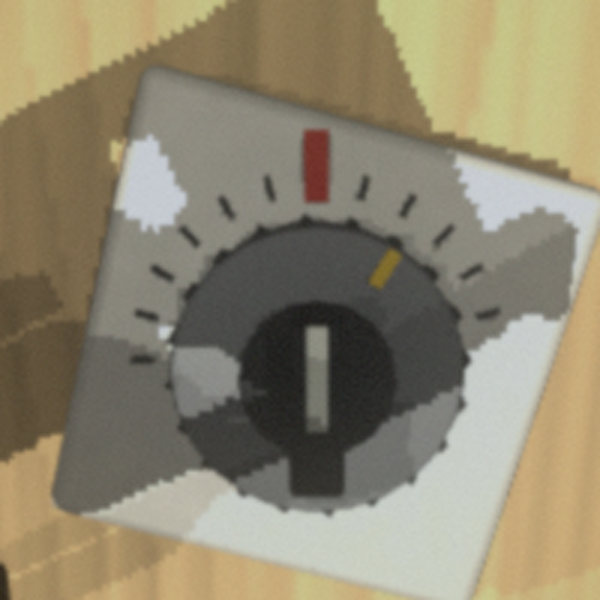

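```bash
python3 -m crank '[[-0.4,0.2,-0.2,0,0,0,1],[-0.95,0.4,-0.3,0,0,0,1],[-0.95,0.4,-0.3,0,0,0,1],[-0.95,0.4,-0.3,0,0,0,1],[-0.95,0.4,-0.3,0,0,0,1],[-0.95,0.4,-0.3,0,0,0,1]]' 25
python3 -c "
from h import *
p=cam('wrist');p=cam('wrist','w44');st()
print([(round(d['confidence'],2),np.round(d['location']),np.round(atz(p,d['location'],.031),4)) for d in finder.pinpoint('plate_centre',p)[:3]])
for l in ['cover']: print(l,*disc(p,l,z=.101),sep='\n')
s=cam('scene');big(s['pixels'],(150,150,400,290),'s44',3.2)"
```

```text
time: 63.35
eef_pos: [0.595, 0.2625, 0.2505]
tcp_rot: [0.693, 0.721, -0.0, -0.001]
contact_force: [-0.4, -0.6, -0.5]
opening: 0.998
t 63.45 pos [0.5946 0.2634 0.2502] x [-0.041  0.999  0.   ] y [ 0.999  0.041 -0.002] z [-0.002  0.    -1.   ] q [0.26 0.22 1.62 0.   1.3  0.22] F [-0.  -0.1  0.3] op 1.0
[]
cover
(0.75, [237.9, 243.6, 305.3, 305.6], [0.6155, 0.1722, 0.0341], [0.6195, 0.1471])
```

View pics/w44.png

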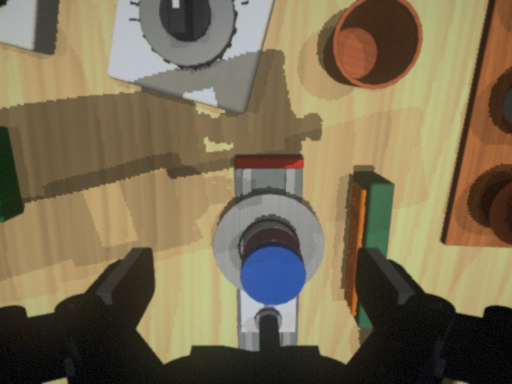

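View pics/s44.png

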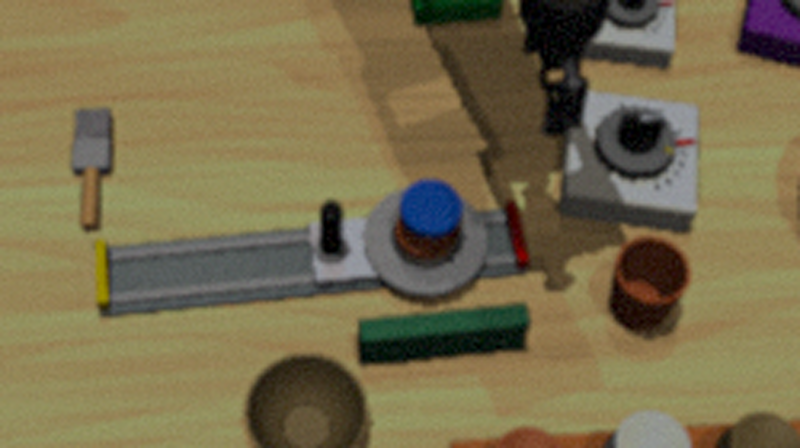

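```bash
python3 -c "
from h import *
p=cam('wrist')
print(atz(p,(243.5,269.5),.031),[atz(p,(r,269),.03)[1].round(4) for r in (155,168)],[atz(p,(r,269),.02)[1].round(4) for r in (155,168)])"
```

```text
[0.61626028 0.17249149 0.031     ] [np.float64(0.2753), np.float64(0.261)] [np.float64(0.2737), np.float64(0.2591)]
```

```bash
python3 -c "
from h import *
st();print(ticket.sign_off())"
```

```text
t 63.65 pos [0.595  0.2631 0.2508] x [-0.041  0.999 -0.   ] y [ 0.999  0.041 -0.001] z [-0.001 -0.    -1.   ] q [0.26 0.22 1.62 0.   1.3  0.22] F [-0.3  0.5  0.3] op 0.998
the job is handed in; nothing more can be done
None
```

I finished the job and handed it in at 63.7 s. I pulled the carriage out to the yellow stop and stacked the bat, all three brown discs and the blue cover on the plate. I then pushed it home to the red stop and turned the inner knob of the larger white box to the red mark.

- **Stack:** each disc measured within about 3 mm of the plate's centre after placing. The cover was about 1 mm off centre in the last check.
- **Carriage:** the push ended against a hard stop. Plate travel measured 219 mm in the last view, against 220 mm nominal. The handle and cover gave 215–216 mm, probably because the carriage sat about 3 mm off the yellow stop while I stacked.
- **Knobs:** the timer pointer is within 2–3° of the red mark (the limit is about 7°). The power ring's mark read within about 1.5 mm of its earlier position, within measuring error.
- **Bystanders:** I saw none move in the pictures. I did not measure their positions one by one at the end.
- **Disturbances:** one brown disc was knocked about 35 mm aside during the run; I found it again and placed it. No grip slipped. The gripper was open and clear of everything at hand-in.

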